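# Stamp an offcut in the treadle press

### The job

Stamp the smallest of the three loose wood offcuts: lay it flat on the press's bed, square in the corner of the two low rails, and swing the arm with the stamp over it as far as the arm goes. Then push the pedal under the roof down to its stop so that the stamp bears on the wood, hold it a moment and let the pedal spring back up. Last, swing the arm back out to the left by about a quarter turn so that the stamped offcut lies open on the bed; leave the two other offcuts where they are.

Things in the scene. Friction and masses are not known exactly. Their poses are not given: they have to be found in the camera images.
- small_offcut: the smallest loose wood offcut, the one to stamp: 46 (its x) x 53 (its y) x 22 mm (z), rough sawn, lying flat; origin at the centre of its underside
- square_offcut: another wood offcut, 70 x 86 x 24 mm, lying flat, origin at the centre of its underside; to be left alone
- thick_offcut: another wood offcut, 82 x 58 x 36 mm, lying flat, origin at the centre of its underside; to be left alone
- press: the fixed treadle press: two grey plates 12 mm thick, about 360 mm across and 290 mm deep in all; origin on the table 85 mm in front of the column and 70 mm to its right; x axis from the front (robot side) to the back, y to the left. On the left are a square steel bed and behind it the column with the swing arm; on the right the pedal under a flat roof that is open to the right
- seat (a point): point on the bed's top face (32 mm above the table) straight below the stamp when the arm is over the bed: the centre of the small offcut's underside belongs here, axes as the press. The bed is 90 x 90 mm, centred here. Two rails 6 mm high and 8 mm thick stand on it: their inner faces lie 23.5 mm behind this point (+x) and 27 mm right of it (-y); the front and left are open
- pivot (a point): point on the swing arm's vertical hinge axis, at the top of the column, 90 mm above the table
- swing_arm (a joint): angle of the swing arm, rad: 0 = against its stop over the bed, the arm pointing to the press's front (-x of press); grows as it swings clockwise seen from above, out to the press's left (1.57 = along +y of press; stop at 1.75). Stays where it is left
- handle (a point): centre of the round upright black handle near the swing arm's free end, 20 mm in diameter, 44 mm high, 133 mm from the hinge axis; 130 mm above the table (bottom of the black part 108 mm, top 152 mm); the arm bar below it has its top at 97 mm
- stamp_arm: the swing arm with handle and stamp, a grey bar 24 mm wide on the column; origin on its hinge axis (at pivot)
- stamp_face (a point): the round steel stamp, 26 mm in diameter, fixed under the swing arm 95 mm from the hinge axis: the point is the centre of its lower face, 62 mm above the table at rest. The pedal draws the column, the arm and the stamp down together by about 9 mm, on to the top of an offcut that lies on the bed
- pedal (a joint): angle of the pedal, rad: 0 = up (rest), 0.32 = down on its stop; a spring brings it back. The hinge is at its left end (+y of press); pressing lowers the right end by 30 mm
- pedal_plate: the hinged pedal, a steel plate 104 x 66 mm with a black rubber tread, under the roof; origin on its hinge axis, at its left end, 45 mm above the table
- tread (a point): the rubber tread on the pedal, 50 x 58 mm; its origin is the point to press, on its top in the middle of the pedal's width (66 mm), 82 mm right of the hinge (-y of press) and 18 mm from the pedal's free right edge; about 62 mm above the table at rest, 36 mm when down. Needs about 12 N. The axes turn with the pedal
- roof_edge (a point): middle of the lower right edge of the roof over the pedal, 210 mm above the table, 36 mm farther right (-y of press) than tread. The roof is 136 mm along x of press, 160 mm along y, 6 mm thick with a 12 mm upstand on this edge, on two posts at its left; a tool that points straight down cannot reach the tread: come in from the right, tilted about 40 degrees, fingers to the left
Things that resemble listed ones, but are neither listed nor needed, are in the scene too. What is shaped like the small_offcut but turquoise is not meant.

How it is judged:
By the outcome, as a careful person would: the job done as asked, in the order asked, and still so for the second after the job is handed in, with the robot touching nothing.
It also fails if it takes over 72 s, if anything falls off the work surface, if the arm or the gripper's body presses on something with over 40 N, if the wrist force passes 120 N, or if a joint passes its speed limit or range.

### The arm

A 6-joint arm with a two-finger parallel gripper is mounted at the origin on a cart in front of the work surface, level with it; the furniture and walls round the work are solid. World frame = base frame: x ahead of the robot, y to its left, z up, the work surface at z = 0. Lengths are in m, angles in rad, forces in N, time in s.
With the tool pointing down it reaches from about 0.25 to 0.775 m from the base axis. Payload 4 kg.
Tool frame: the origin (TCP) lies at the very end of the fingers, on their centre line; the grasp point (between the pads) lies tcp_to_grasp behind it (tcp_to_grasp is the distance from the TCP to the grasp point, in m); z points along the fingers, y is the direction in which the jaws open and shut (so a half turn about z gives the same grasp; the last joint's range is limited). The gripper opens to 94 mm and grips with 3 to 60 N. Pads are 16 mm wide; open, the fingers measure 119 mm over their backs; the gripper's body (75 mm by 177 mm) begins 78 mm behind the grasp point.
Start: joints at [1.101, 0.087, 1.371, -0, 1.684, -0.103], TCP at [0.197, 0.513, 0.173] pointing down, gripper open.
Joint ranges: [-3.1, 3.1], [-0.76, 2.03], [0.27, 2.55], [-1.08, 4.22], [0.17, 2.65], [-2.57, 2.57]. Speed limits (rad/s): [2.79, 2.79, 3.14, 3.14, 3.14, 3.14].

### API

Orientations are given as [roll, pitch, yaw] about the fixed x, y, z axes, in that order (R = Rz(yaw) Ry(pitch) Rx(roll)).
In Python, from bench import * gives the robot as it stands.
- The arm moves only by the tool play_rows, never from a script. Its argument "rows" is a list of rows, each a list of 3 entries, a list of its own where there are three numbers: the finger opening in cm, from 0 to 9.4, then the shift along the world's x, y, z in cm, then the turn, a rotation vector about the world's x, y, z in rad. A call has 1 to 8 rows; each row is the pose to reach, as a shift and turn from the pose commanded when the call began; what a row does not reach only later rows make up. A row lasts 1/12 s, in which the tool goes at most 41.7 mm and 7.16 degrees, less where a joint would pass 70% of its speed; a pose out of reach is approached as far as the arm can. A call with a gripper value outside its range is refused whole. The fingers move at their own pace and stop on an object; the grip force is fixed at half the most. Time passes only in rows, so rows that repeat a pose let the fingers close. It gives the time, the measured TCP pose, the force and the opening at its end, in the units of the state.
- get_obs(): the state, without advancing time (a new reading comes with each control period).
- snapshot(name): name is "side" or "top" or "wrist"; returns a dict with "pixels" (480x640x3 uint8, red, green, blue), "fx", "fy", "cx", "cy" (pixels), "dist_coeffs" ([k1, k2, p1, p2, k3] as OpenCV has them; the pictures are not rectified), "rvec" (rotation vector, rad) and "tvec" (3), from world to camera coordinates, as OpenCV has them. Camera axes: x right, y down, z forward; pixel columns grow to the right and rows downward; lengths in m; the calibration is good to about 2 mm. A picture is of the moment at which its call begins. There is no depth.
- close_job(): hands the job in, once; it reports no verdict.
Trained networks look in the newest picture that a camera, given by its name, has taken for a name from the list of things; names that differ only in an ending like _2 or _b are one class to them, and where a whole thing is asked for, a point or a joint stands for the part that bears it (a point fixed in the world has none). Each returns a list of dicts, best first, with "confidence" (0 to 1); they miss things now and then, are a little off and sometimes report something else, mostly with a low value. They report only what shows in the picture. A call takes as long as a camera call. They do not tell look-alikes from the thing itself.
- silhouettes(camera, label): "mask" (480x640 bool, what is visible of it) and "point" ([row, column] in pixels, amid what is visible of it).
The state is a dict: "time": time; "joint_positions": joint angles; "qvel": joint speeds; "joint_torque": joint torques, N m; "tool_pos": TCP position; "ee_rot": TCP orientation; "wrist_force": force on the tool from outside, world axes, zero at the start; "wrist_torque": the same for the moment, N m; "width": finger opening in m.
Only numpy, scipy, OpenCV 4.12 (cv2) and the standard library are available. Lean on these libraries where they do the work, as an engineer would, in place of code of your own. Each camera call takes 0.05 s, during which the arm holds its last target. There are 200 camera calls.

## Working session

There is one attempt and no reset: what is moved stays moved. The work goes in short steps, Python scripts to look and compute and a tool call to move; the robot and the scene stay as the last step left them, time stands still between calls to the robot, and variables do not carry over. Pictures are saved under pics/ and viewed, about 8 in all and at most 12, crops included, and the job is handed in when it is done.

Besides the shell and the picture viewer there is one more tool, called after ">>>" in YAML: its name, and indented under it one key for each argument. play_rows: Moves the arm, as the interface text tells. Its arguments: {"type":"object","properties":{"rows":{"type":"array"}},"required":["rows"]}

```bash
mkdir -p pics; ls; cat > h.py <<'E'
from bench import *
import numpy as np, cv2
def cam(n):
    s=snapshot(n); s['K']=np.array([[s['fx'],0,s['cx']],[0,s['fy'],s['cy']],[0,0,1.]]); s['d']=np.array(s['dist_coeffs'],float)
    s['R']=cv2.Rodrigues(np.array(s['rvec'],float))[0]; s['t']=np.array(s['tvec'],float); return s
def ray(s,uv,z):
    p=cv2.undistortPoints(np.array(uv,float).reshape(-1,1,2),s['K'],s['d']).reshape(-1,2)
    d=np.c_[p,np.ones(len(p))]@s['R']; o=-s['R'].T@s['t']
    return o+d*((z-o[2])/d[:,2])[:,None]
def proj(s,P):
    return cv2.projectPoints(np.array(P,float).reshape(-1,1,3),np.array(s['rvec'],float),s['t'],s['K'],s['d'])[0].reshape(-1,2)
def save(s,f): cv2.imwrite('pics/'+f,s['pixels'][:,:,::-1])
E
python3 - <<'E'
from h import *
st=get_obs(); print(st['time'],st['tool_pos'],st['ee_rot'],st['width'])
ims=[]
for n in ['top','side']:
    s=cam(n); save(s,n+'0.png'); print(n,-s['R'].T@s['t'])
    for l in ['small_offcut','square_offcut','thick_offcut','press','handle','tread','pedal_plate','stamp_arm','pivot','roof_edge']:
        for r in silhouettes(n,l)[:3]:
            m=r['mask'].astype(np.uint8); c,_=cv2.findContours(m,0,2); c=max(c,key=cv2.contourArea)
            b=cv2.minAreaRect(c); print(n,l,round(r['confidence'],2),np.round(r['point']),m.sum(),np.round(b[0]),np.round(b[1]),round(b[2]))
E
```

```text
pics
0.0 [0.19697589 0.5128623  0.1714179 ] [-3.13941397e+00 -1.98551393e-04  2.77480760e+00] 0.09409414035253046
top [ 0.3683039  -0.13957897  1.13020611]
top small_offcut 0.95 [243. 438.] 394 [440. 243.] [19. 23.] 56
top small_offcut 0.86 [245. 336.] 396 [335. 244.] [21. 20.] 63
top small_offcut 0.84 [319. 416.] 433 [416. 318.] [21. 23.] 45
top square_offcut 0.77 [210. 385.] 1084 [384. 208.] [31. 37.] 83
top thick_offcut 0.7 [278. 390.] 899 [390. 276.] [33. 27.] 90
top thick_offcut 0.49 [181. 146.] 1055 [146. 178.] [83. 18.] 13
top press 0.62 [209. 215.] 15097 [209. 216.] [127. 194.] 83
top handle 0.9 [179. 147.] 1011 [145. 179.] [83. 18.] 12
top stamp_arm 0.66 [177. 151.] 925 [145. 179.] [81. 17.] 11
top stamp_arm 0.44 [212. 214.] 15345 [209. 216.] [127. 194.] 84
top pivot 0.71 [213. 214.] 15038 [209. 216.] [127. 193.] 83
top roof_edge 0.82 [210. 208.] 15198 [209. 216.] [128. 194.] 83
side [ 0.04693295 -1.21237285  0.93324889]
side small_offcut 0.82 [378. 294.] 506 [296. 378.] [25. 23.] 27
side small_offcut 0.73 [305. 332.] 377 [334. 306.] [20. 23.] 45
side small_offcut 0.67 [375. 384.] 505 [383. 375.] [27. 21.] 30
side square_offcut 0.95 [328. 388.] 974 [388. 326.] [39. 30.] 51
side thick_offcut 0.58 [344. 325.] 1090 [327. 344.] [30. 40.] 75
side thick_offcut 0.46 [248. 338.] 556 [336. 250.] [22. 31.] 90
side press 0.76 [234. 322.] 7350 [314. 223.] [121. 115.] 88
side handle 0.64 [234. 322.] 7257 [313. 223.] [121. 115.] 88
side handle 0.54 [170. 314.] 122 [313. 172.] [19.  6.] 90
side tread 0.85 [248. 336.] 560 [335. 250.] [23. 32.] 84
side pedal_plate 0.62 [250. 337.] 566 [335. 250.] [23. 31.] 84
side stamp_arm 0.52 [175. 314.] 153 [314. 172.] [19.  9.] 90
side pivot 0.71 [235. 324.] 7376 [313. 223.] [121. 117.] 89
side roof_edge 0.87 [230. 322.] 7367 [313. 223.] [121. 117.] 88
side roof_edge 0.43 [173. 313.] 156 [314. 172.] [20.  9.] 90
```

```bash
ls pics; python3 -c "
import bench;print([x for x in dir(bench) if x[0]!='_'])"
```

```text
side0.png
top0.png
['IKError', 'close_job', 'get_obs', 'silhouettes', 'snapshot', 'tcp_to_grasp']
```

```bash
python3 - <<'E'
import cv2
a=cv2.imread('pics/top0.png')[80:380,80:500]; cv2.imwrite('pics/topc.png',cv2.resize(a,(800,571),interpolation=cv2.INTER_CUBIC))
a=cv2.imread('pics/side0.png')[130:430,200:450]; cv2.imwrite('pics/sidec.png',cv2.resize(a,(500,600),interpolation=cv2.INTER_CUBIC))
E
```

```text
(no output)
```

View pics/topc.png

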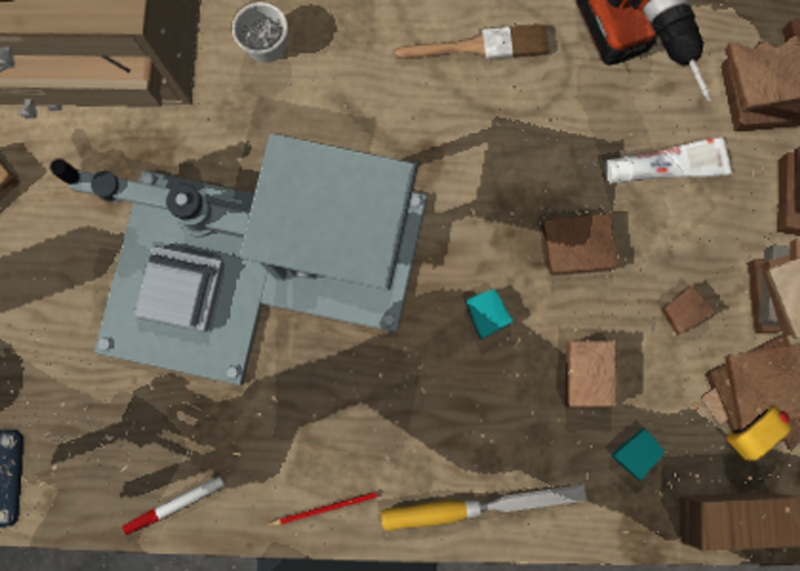

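View pics/sidec.png

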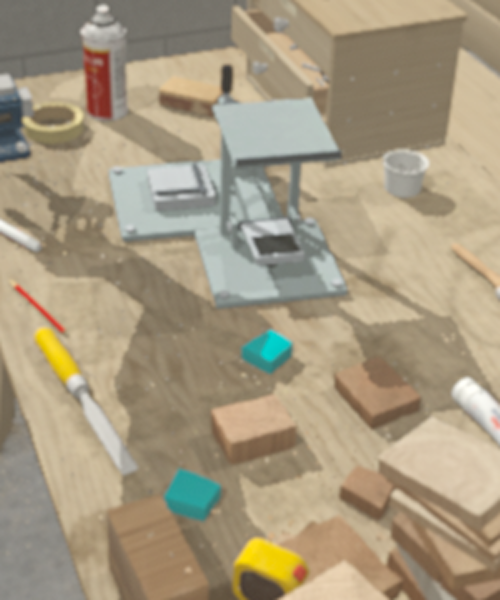

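The press is at the left with its swing arm already swung out to the left (handle at about crop (65,170)). The small offcut is the brown block at about top-image (441,242); the two turquoise ones are decoys. Next I fit the poses.

```bash
python3 - <<'E'
from h import *
print('tcp2g',tcp_to_grasp)
T=cam('top')
def c2(p): p=np.array(p,float); return p*[420/800,300/571]+[80,80]-0.25
res={}
for n,l,near,h in [('small_offcut','small',(440,243),.022),('square_offcut','',(384,208),.024),('thick_offcut','',(390,277),.036)]:
    for r in silhouettes('top',n):
        if np.hypot(*(np.array(r['point'])[::-1]-near))<12:
            c,_=cv2.findContours(r['mask'].astype(np.uint8),0,2); c=max(c,key=cv2.contourArea)
            w=ray(T,c.reshape(-1,2),h)[:,:2]; b=cv2.minAreaRect((w*1000).astype(np.float32)); print(n,b)
print('small corners',ray(T,c2([(687,285),(716,306),(690,333),(665,312)]),.022).round(4)[:,:2])
print('roof',ray(T,c2([(272,134),(416,162),(390,288),(242,260)]),.216).round(4)[:,:2])
print('base',ray(T,c2([(97,350),(240,383),(397,330),(426,195)]),.012).round(4)[:,:2])
print('bed',ray(T,c2([(136,318),(202,330),(220,258),(152,248)]),.032).round(4)[:,:2])
print('disc/handle/column',ray(T,c2([(65,166)]),.152),ray(T,c2([(183,198)]),.1))
S=cam('side'); 
for r in silhouettes('side','tread')[:2]: print('tread',r['confidence'],ray(S,[r['point'][::-1]],.055))
for r in silhouettes('side','small_offcut'):
    print(ray(S,[r['point'][::-1]],.013))
W=cam('wrist'); save(W,'w0.png'); print('wristcam',-W['R'].T@W['t'],W['R'][2],W['fx'])
E
```

```text
tcp2g 0.0188
small_offcut ((517.8412475585938, -468.83489990234375), (42.415863037109375, 54.11121368408203), 36.64432144165039)
square_offcut ((597.4522705078125, -330.3376159667969), (72.6493148803711, 88.61107635498047), 7.989345073699951)
thick_offcut ((435.13287353515625, -341.92828369140625), (76.62273406982422, 66.03269958496094), 1.2864388227462769)
small corners [[ 0.5514 -0.4689]
 [ 0.5258 -0.5061]
 [ 0.4907 -0.4721]
 [ 0.5163 -0.4404]]
roof [[ 0.6665  0.0256]
 [ 0.6407 -0.1262]
 [ 0.5068 -0.1038]
 [ 0.5314  0.0488]]
base [[ 0.4491  0.2661]
 [ 0.414   0.0848]
 [ 0.4853 -0.1063]
 [ 0.6585 -0.1373]]
bed [[0.4884 0.2132]
 [0.4762 0.1308]
 [0.5659 0.1141]
 [0.5761 0.1996]]
disc/handle/column [[0.644526   0.26925955 0.152     ]] [[0.62371325 0.14649114 0.1       ]]
tread 0.59 [[ 0.58324831 -0.05724249  0.055     ]]
[[ 0.51898899 -0.4797191   0.013     ]]
[[ 0.34142524 -0.4069887   0.013     ]]
[[ 0.50384046 -0.22223694  0.013     ]]
wristcam [0.1282932  0.540652   0.38496649] [ 0.23733283 -0.0904205  -0.96721107] 373.8840705618013
```

View pics/w0.png

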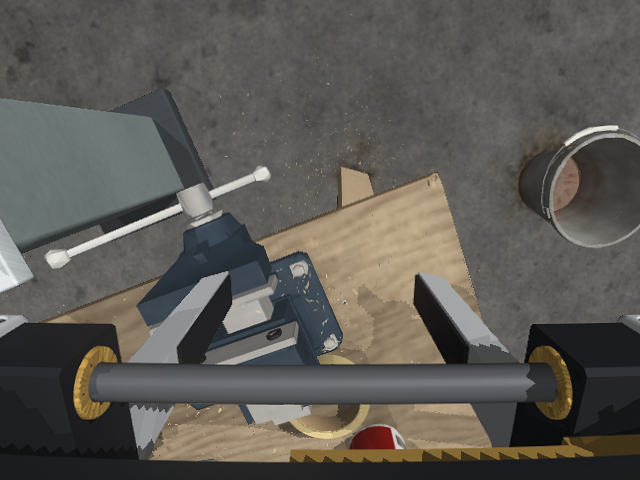

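Here the gripper is above a vise near the table's left edge, with the finger tips at about (225,280) and (425,280). I lift, then go over the press for a close wrist view on the way.

>>> play_rows:
  rows:
    - [9.4,[0,0,4],[0,0,0]]
    - [9.4,[0,0,8],[0,0,0]]
    - [9.4,[0,0,12],[0,0,-0.1]]
    - [9.4,[3,-4,14],[0,0,-0.2]]
    - [9.4,[6,-8,14],[0,0,-0.3]]
    - [9.4,[9,-12,14],[0,0,-0.4]]
    - [9.4,[12,-15,14],[0,0,-0.5]]
    - [9.4,[15,-18,14],[0,0,-0.565]]

```text
time: 2.17
tool_pos: [0.3276, 0.3533, 0.3134]
ee_rot: [3.14, -0.0, 2.206]
wrist_force: [1.0, 1.5, -0.7]
width: 0.0943
```

>>> play_rows:
  rows:
    - [9.4,[3,-4,0],[0,0,0]]
    - [9.4,[6,-8,0],[0,0,0]]
    - [9.4,[9,-12,0],[0,0,0]]
    - [9.4,[12,-15,0],[0,0,0]]
    - [9.4,[13,-17,0],[0,0,0]]
    - [9.4,[13,-17,0],[0,0,0]]

```text
time: 2.67
tool_pos: [0.4599, 0.1796, 0.3115]
ee_rot: [-3.14, 0.002, 2.202]
wrist_force: [-0.4, 0.6, -0.5]
width: 0.0942
```

```bash
python3 - <<'E'
from h import *
st=get_obs(); print(st['time'],st['tool_pos'],st['ee_rot'],st['joint_positions'])
W=cam('wrist'); save(W,'w1.png'); np.savez('w1.npz',**{k:W[k] for k in ['fx','fy','cx','cy','dist_coeffs','rvec','tvec']},K=W['K'],d=W['d'],R=W['R'],t=W['t'])
E
```

```text
2.6667 [0.45986895 0.17958858 0.31151353] [-3.13987061e+00  2.25899509e-03  2.20176153e+00] [ 0.25954394 -0.02300293  1.21041585 -0.00294459  1.95496298 -0.37252185]
```

View pics/w1.png

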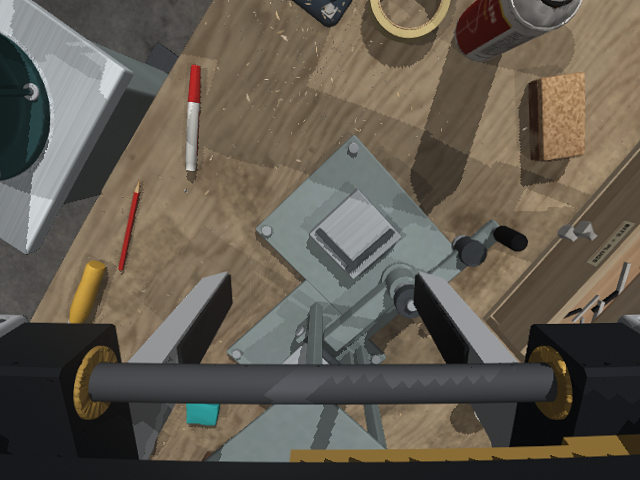

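The wrist view shows the bed around (355,232), the base plate's bolts at (353,148) and (265,231), the column at (400,288) and the handle at (510,238). I overlay the modelled bed to check the estimate.

```bash
cat >> h.py <<'E'
def press(seat,yaw):
    c,s=np.cos(yaw),np.sin(yaw)
    return lambda P:(np.array(P,float)*1.0)@np.array([[c,s,0],[-s,c,0],[0,0,1]])+[seat[0],seat[1],0]
E
python3 - <<'E'
from h import *
W=dict(np.load('w1.npz')); im=cv2.imread('pics/w1.png')
f=press((.528,.163),-.167); k=6; o=np.array([295,180])
a=cv2.resize(im[180:280,295:425],None,fx=k,fy=k,interpolation=cv2.INTER_CUBIC)
def pl(P,col):
    p=((proj(W,f(P))-o+.5)*k).astype(np.int32); cv2.polylines(a,[p],True,col,1)
pl([(-.045,-.045,.032),(.045,-.045,.032),(.045,.045,.032),(-.045,.045,.032)],(0,0,255))
pl([(.0235,-.045,.038),(.0315,-.045,.038),(.0315,.045,.038),(.0235,.045,.038)],(0,255,0))
pl([(-.045,-.027,.038),(-.045,-.035,.038),(.045,-.035,.038),(.045,-.027,.038)],(255,0,0))
cv2.imwrite('pics/ov.png',a)
E
```

```text
(no output)
```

View pics/ov.png

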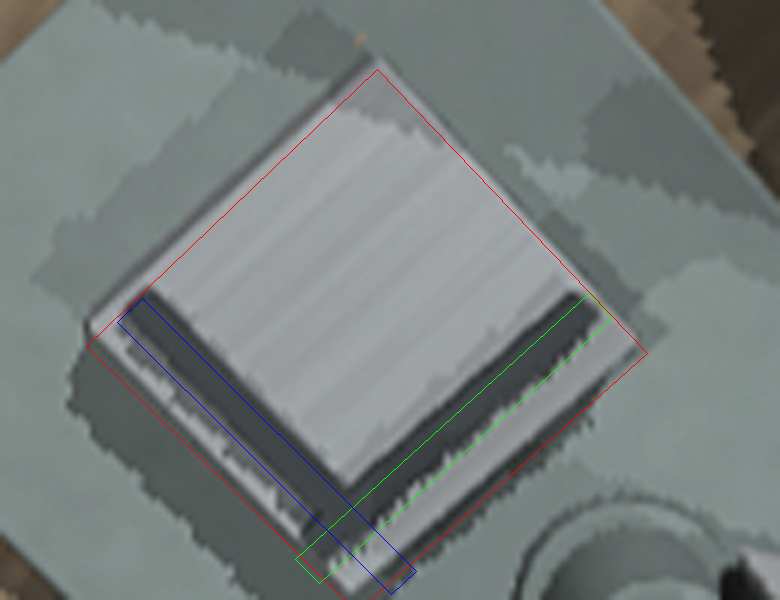

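```bash
python3 - <<'E'
from h import *
from scipy.optimize import least_squares
W=dict(np.load('w1.npz'))
P=np.array([(-.045,.045,.032),(-.045,-.045,.032),(.045,-.045,.032),(.045,.045,.032),(.0235,-.027,.038)])
o=np.array([(377,67),(92,325),(350,595),(644,346),(352,488)])/6+[295,180]-.5
for free in (0,1):
    def r(p):
        Q=P.copy(); Q[:,2]+=p[3]*free
        return (proj(W,press(p[:2],p[2])(Q))-o).ravel()
    s=least_squares(r,[.528,.163,-.167,0],loss='soft_l1'); print(s.x.round(4),(s.fun*6).round(0))
print('base bolts',ray(W,[(353,148),(265,231)],.014))
p=ray(W,[(510,238)],.13);q=ray(W,[(400,276)],.09);print(p,q)
E
```

```text
[ 0.5257  0.1656 -0.1862  0.    ] [  5. -13.  -7.   1.   1.   4.   2.  -2.  -3.   5.]
[ 0.5289  0.1634 -0.1864 -0.0129] [ 5. -4.  0.  3.  2. -1. -5. -1. -2.  3.]
base bolts [[0.4542819  0.25603637 0.014     ]
 [0.42329703 0.09289016 0.014     ]]
[[0.64321768 0.27868558 0.13      ]] [[0.58867766 0.16575396 0.09      ]]
```

>>> play_rows:
  rows:
    - [9.4,[0.5,-4,0],[0,0,0]]
    - [9.4,[1,-8,0],[0,0,0]]
    - [9.4,[1.5,-12,0],[0,0,0]]
    - [9.4,[2,-16,0],[0,0,0]]
    - [9.4,[2.5,-20,0],[0,0,0]]
    - [9.4,[3,-24,0],[0,0,0]]
    - [9.4,[3.5,-28,0],[0,0,0]]
    - [9.4,[4,-32,0],[0,0,0]]

```text
time: 3.38
tool_pos: [0.497, -0.1355, 0.313]
ee_rot: [3.14, 0.0, 2.212]
wrist_force: [0.8, 0.1, 0.0]
width: 0.094
```

>>> play_rows:
  rows:
    - [9.4,[0.5,-4,0],[0,0,0]]
    - [9.4,[1,-8,0],[0,0,0]]
    - [9.4,[1.5,-12,-2],[0,0,0]]
    - [9.4,[2,-16,-4],[0,0,0]]
    - [9.4,[2,-20,-6],[0,0,0]]
    - [9.4,[2,-24,-8],[0,0,0]]
    - [9.4,[2,-28,-10],[0,0,0]]
    - [9.4,[2,-32,-10],[0,0,0]]

```text
time: 4.05
tool_pos: [0.5172, -0.4409, 0.2104]
ee_rot: [3.141, -0.006, 2.212]
wrist_force: [1.2, 0.9, -0.1]
width: 0.0939
```

```bash
cat > blk.py <<'E'
from h import *
st=get_obs(); print(st['time'],st['tool_pos'],st['ee_rot'])
W=cam('wrist'); save(W,'w2.png')
for r in silhouettes('wrist','small_offcut')[:3]:
    c,_=cv2.findContours(r['mask'].astype(np.uint8),0,2); c=max(c,key=cv2.contourArea)
    w=ray(W,c.reshape(-1,2),.022)[:,:2]; print(r['confidence'],r['point'],cv2.minAreaRect((w*1000).astype(np.float32)))
E
python3 blk.py
```

```text
4.05 [ 0.51715577 -0.44090684  0.21038701] [ 3.14114308 -0.0061344   2.21246496]
0.88 [81.7, 203.4] ((340.06048583984375, -408.3875427246094), (48.015960693359375, 54.242774963378906), 45.76046371459961)
0.75 [230.4, 307.0] ((516.1953735351562, -467.6055603027344), (44.799678802490234, 54.31814193725586), 36.7639274597168)
0.59 [31.2, 448.1] ((507.47003173828125, -221.74935913085938), (54.08230209350586, 48.037437438964844), 25.984214782714844)
```

View pics/w2.png

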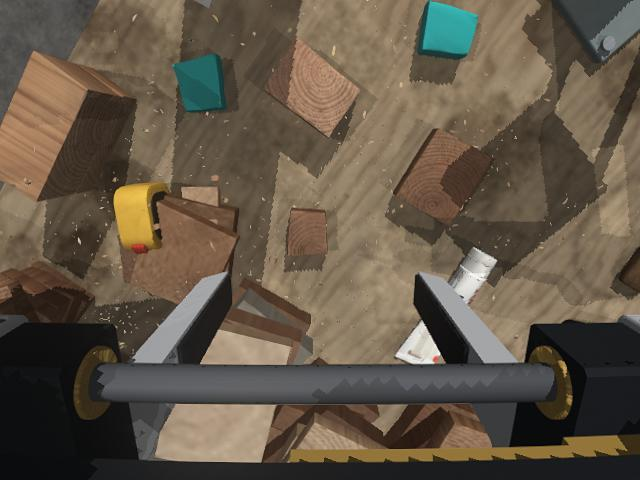

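The wrist view shows the small offcut at (307,230), square to the jaws. The two measurements agree within 2 mm. The scrap pile lies to its left and below, so I narrow the opening and descend.

>>> play_rows:
  rows:
    - [7.6,[0,-2.7,-3],[0,0,0]]
    - [7.6,[0,-2.7,-7],[0,0,0]]
    - [7.6,[0,-2.7,-11],[0,0,0]]
    - [7.6,[0,-2.7,-14],[0,0,0]]
    - [7.6,[0,-2.7,-17],[0,0,0]]
    - [7.6,[0,-2.7,-19],[0,0,0]]
    - [7.6,[0,-2.7,-20.1],[0,0,0]]
    - [7.6,[0,-2.7,-20.1],[0,0,0]]

```text
time: 4.82
tool_pos: [0.5166, -0.4663, 0.0101]
ee_rot: [3.142, -0.006, 2.212]
wrist_force: [0.3, -0.5, 0.3]
width: 0.0759
```

>>> play_rows:
  rows:
    - [7.6,[0,0,0],[0,0,0]]
    - [3,[0,0,0],[0,0,0]]
    - [3,[0,0,0],[0,0,0]]
    - [3,[0,0,0],[0,0,0]]
    - [3,[0,0,0],[0,0,0]]
    - [3,[0,0,0],[0,0,0]]
    - [3,[0,0,0],[0,0,0]]
    - [3,[0,0,0],[0,0,0]]

```text
time: 5.48
tool_pos: [0.5169, -0.4696, 0.0133]
ee_rot: [3.141, 0.0, 2.21]
wrist_force: [-1.1, 0.2, -0.4]
width: 0.0329
```

>>> play_rows:
  rows:
    - [3,[0,0,0],[0,0,0]]
    - [3,[0,0,0],[0,0,0]]
    - [3,[0,0,0],[0,0,0]]

```text
time: 5.73
tool_pos: [0.5169, -0.4694, 0.013]
ee_rot: [3.142, -0.0, 2.21]
wrist_force: [0.8, -0.1, -0.3]
width: 0.03
```

```bash
python3 blk.py; python3 - <<'E'
import cv2
a=cv2.imread('pics/w2.png')[150:400,180:480]; cv2.imwrite('pics/w3.png',cv2.resize(a,(720,600)))
E
```

```text
5.7333 [ 0.51686066 -0.46944398  0.01303751] [ 3.14152684e+00 -2.43918283e-04  2.20977824e+00]
0.95 [265.9, 320.4] ((516.2665405273438, -466.9123840332031), (40.80902099609375, 55.468170166015625), 38.05183410644531)
0.56 [17.1, 115.6] ((354.57965087890625, -423.1761169433594), (48.94969940185547, 19.652433395385742), 34.76068115234375)
```

View pics/w3.png

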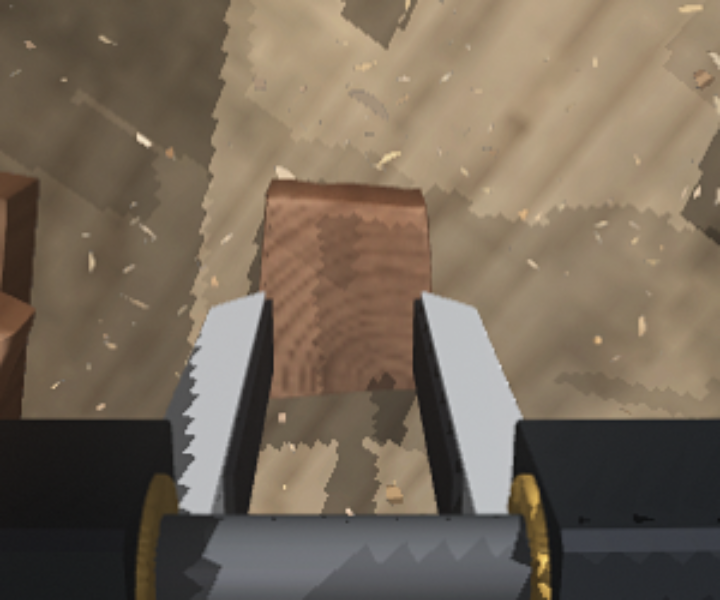

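```bash
python3 - <<'E'
from h import *
st=get_obs();W=cam('wrist');t=np.array(st['tool_pos']);y=st['ee_rot'][2];j=np.array([np.sin(y),-np.cos(y),0])
for h in (.015,.023):
  for z in (0,.02): print(h,z,(((proj(W,[t+j*h+[0,0,z],t-j*h+[0,0,z]])-[180,150])*2.4).round()).tolist())
print(st['width'],t)
E
```

```text
0.015 0 [[400.0, 286.0], [280.0, 286.0]]
0.015 0.02 [[406.0, 315.0], [274.0, 315.0]]
0.023 0 [[432.0, 286.0], [248.0, 286.0]]
0.023 0.02 [[441.0, 315.0], [240.0, 315.0]]
0.03020282563648913 [ 0.51690019 -0.46946313  0.01309765]
```

>>> play_rows:
  rows:
    - [0.5,[0,0,0],[0,0,0]]
    - [0.5,[0,0,0],[0,0,0]]
    - [0.5,[0,0,0],[0,0,0]]
    - [0.5,[0,0,0],[0,0,0]]
    - [0.5,[0,0,2],[0,0,0]]
    - [0.5,[0,0,4],[0,0,0]]
    - [0.5,[0,0,6],[0,0,0]]
    - [0.5,[0,0,6],[0,0,0]]

```text
time: 6.55
tool_pos: [0.5191, -0.4717, 0.079]
ee_rot: [3.14, 0.009, 2.21]
wrist_force: [0.1, 0.4, 1.5]
width: 0.0055
```

```bash
python3 blk.py; python3 - <<'E'
import cv2
a=cv2.imread('pics/w2.png')[150:400,180:480]; cv2.imwrite('pics/w4.png',cv2.resize(a,(600,500)))
E
```

```text
6.55 [ 0.51905241 -0.4717114   0.07901176] [3.14043399 0.00943326 2.20983102]
0.82 [27.3, 162.0] ((346.3720397949219, -416.2207946777344), (48.17708969116211, 36.55088806152344), 38.887107849121094)
```

View pics/w4.png

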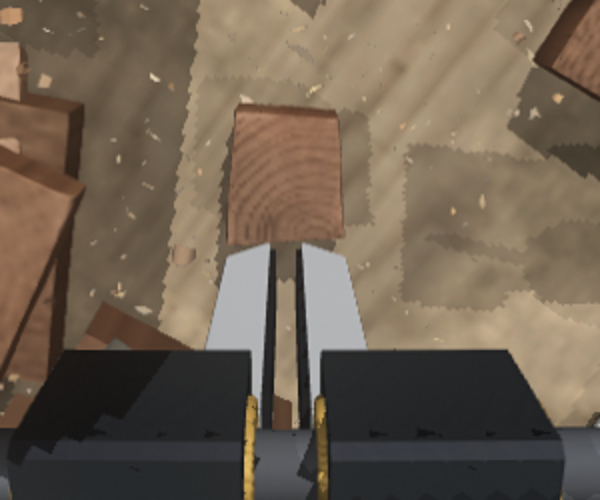

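The fingers closed to 5 mm and the block still lies there, at about (285,175) in this crop. Either the tips passed over it or the block slipped out. I check the fingertip position independently with the side camera.

```bash
python3 - <<'E'
from h import *
st=get_obs();t=np.array(st['tool_pos']);print(t,st['joint_positions'])
S=cam('side');save(S,'side1.png');a=cv2.imread('pics/side0.png').astype(int);b=cv2.imread('pics/side1.png').astype(int)
p=proj(S,[t,t+[0,0,.05]]);print('tcp px',p)
d=np.abs(a-b).sum(2)>45
u,v=p[0].astype(int)
for r in range(v-14,v+40,1): print(r,''.join('#' if x else '.' for x in d[r,u-30:u+30]))
for r in silhouettes('side','small_offcut')[:3]: print(r['confidence'],r['point'],ray(S,[r['point'][::-1]],.013))
T=cam('top')
for r in silhouettes('top','small_offcut')[:4]: print('top',r['confidence'],r['point'],ray(T,[r['point'][::-1]],.022))
E
```

```text
[ 0.51744623 -0.46997421  0.07410749] [-8.18488049e-01  4.50906927e-01  1.11665336e+00  1.27617939e-04
  1.57160872e+00 -1.45751433e+00]
tcp px [[385.62148786 353.25162793]
 [387.8171428  335.66361507]]
339 .........................################...................
340 ..........................##############....................
341 ...........................#############....................
342 ............................###########.....................
343 .............................########.......................
344 ..............................######........................
345 .................................###........................
346 ............................................................
347 ............................................................
348 ............................................................
349 ............................................................
350 ............................................................
351 ............................................................
352 ................................................
[... 2216 characters left out ...]
......
387 ############................................................
388 ###########.................................................
389 #########...................................................
390 #.####......................................................
391 ............................................................
392 ............................................................
0.9 [376.2, 296.9] [[ 0.34068855 -0.41216951  0.013     ]]
0.62 [305.3, 334.6] [[ 0.50792034 -0.2253486   0.013     ]]
0.61 [378.3, 384.4] [[ 0.51407237 -0.48272969  0.013     ]]
top 0.86 [245.4, 335.4] [[ 0.50572381 -0.21699398  0.022     ]]
top 0.52 [178.0, 147.3] [[0.65557319 0.23860268 0.022     ]]
```

```bash
python3 - <<'E'
from h import *
a=cv2.imread('pics/side0.png').astype(int);b=cv2.imread('pics/side1.png').astype(int)
d=np.abs(a-b).sum(2)
for r in range(336,362): print(r,' '.join('%3d'%x for x in d[r,376:398]), b[r,386])
E
```

```text
336  37  35  33  27  47  99 126 118  85  76  71  75  82  94 113  96  82 141 166 112  45  19 [148 151 151]
337  37  37  35  31  47 103 133 132 112  85  79  82 110 143 163 146 115 157 164 103  36  16 [146 148 150]
338  37  38  38  32  52 101 139 140 133 118 117 137 168 182 184 158 124 158 148  81  30  15 [146 148 150]
339  38  36  35  36  47  94 142 145 145 145 156 173 181 189 187 156 131 153 114  50  22  19 [146 149 150]
340  37  39  37  35  40  66 115 143 151 153 174 183 190 196 190 157 145 146  84  31  22  26 [146 149 150]
341  39  36  35  33  33  34  62 114 151 161 179 185 196 200 189 151 125 110  61  28  27  29 [146 149 150]
342  37  38  38  40  29  17  29  67 118 163 184 194 196 188 160 101  72  61  39  32  31  30 [144 147 148]
343  34  36  39  37  35  27  29  43  68 114 158 166 158 137 106  54  35  37  33  31  33  31 [136 141 146]
344  38  38  37  37  38  36  36  37  39  54  83  96  94  79  68  41  33  32  33  32  31  29 [129 145 158]
345  36  37  38  37  36  37  36  36  36  35  39  45  51  52  49  38  33  34  34  33  31  29 [141 168 185]
346  41  38  38  40  38  37  38  37  37 
[... 955 characters left out ...]
36  38  38  37  39  38  39  38  38  39  38  42  39 [160 191 207]
356  38  39  37  38  38  39  37  39  38  39  38  36  37  37  37  38  39  40  37  38  40  36 [162 192 208]
357  40  36  39  39  35  38  37  38  36  38  39  37  39  38  39  39  39  38  39  39  39  42 [163 193 209]
358  37  38  37  37  37  39  37  37  38  41  38  38  39  37  40  37  37  38  39  38  38  39 [163 193 210]
359  39  36  40  39  39  39  40  39  39  35  39  37  38  38  37  40  39  38  40  37  38  39 [163 193 210]
360  38  38  37  38  38  39  37  36  37  38  40  38  36  36  37  39  38  40  37  38  39  39 [164 195 211]
361  38  38  39  37  38  39  39  38  38  36  38  38  37  37  34  35  35  39  39  41  38  39 [160 192 209]
```

The tip is hidden in that view by the plank pile, so the check is inconclusive. I retry the grasp about 9 mm lower, watching force and opening.

>>> play_rows:
  rows:
    - [7.6,[0,0,0],[0,0,0]]
    - [7.6,[0,0,0],[0,0,0]]
    - [7.6,[0,0,0],[0,0,0]]
    - [7.6,[0,0,0],[0,0,0]]
    - [7.6,[0,0,0],[0,0,0]]
    - [7.6,[0,0,0],[0,0,0]]
    - [7.6,[0,0,0],[0,0,0]]
    - [7.6,[0,0,0],[0,0,0]]

```text
time: 7.52
tool_pos: [0.5169, -0.4695, 0.0733]
ee_rot: [3.141, 0.0, 2.21]
wrist_force: [1.0, -0.8, 0.5]
width: 0.0551
```

```bash
python3 - <<'E'
from h import *
st=get_obs(); print(st['time'],st['tool_pos'],st['ee_rot'],st['width'])
W=cam('wrist'); save(W,'w5.png')
for l in ['small_offcut','thick_offcut','square_offcut']:
  for r in silhouettes('wrist',l)[:3]:
    c,_=cv2.findContours(r['mask'].astype(np.uint8),0,2); c=max(c,key=cv2.contourArea)
    if cv2.contourArea(c)<100: continue
    print(l,r['confidence'],r['point'],[tuple(np.round(np.concatenate([np.array(b[0]),np.array(b[1]),[b[2]]]),1)) for z in (.022,.0) for b in [cv2.minAreaRect((ray(W,c.reshape(-1,2),z)[:,:2]*1000).astype(np.float32))]])
a=cv2.imread('pics/w5.png')[130:380,170:490]; cv2.imwrite('pics/w5c.png',cv2.resize(a,(768,600)))
E
```

```text
7.5167 [ 0.51694644 -0.46950058  0.07326713] [3.14146062e+00 1.26318689e-04 2.20978124e+00] 0.05511076257714243
small_offcut 0.7 [241.6, 322.6] [(np.float64(516.1), np.float64(-467.7), np.float64(44.2), np.float64(53.8), np.float64(36.6)), (np.float64(519.8), np.float64(-472.5), np.float64(47.9), np.float64(58.3), np.float64(36.6))]
small_offcut 0.69 [28.9, 161.8] [(np.float64(346.3), np.float64(-416.4), np.float64(50.9), np.float64(38.2), np.float64(35.5)), (np.float64(335.7), np.float64(-416.9), np.float64(55.2), np.float64(41.4), np.float64(35.5))]
thick_offcut 0.63 [32.7, 339.0] [(np.float64(432.0), np.float64(-346.4), np.float64(85.3), np.float64(65.1), np.float64(2.8)), (np.float64(428.6), np.float64(-341.2), np.float64(92.4), np.float64(70.6), np.float64(2.8))]
square_offcut 0.66 [157.8, 525.8] [(np.float64(594.8), np.float64(-333.4), np.float64(77.7), np.float64(86.8), np.float64(7.7)), (np.float64(605.0), np.float64(-327.1), np.float64(84.2), np.float64(94.1), np.float64(7.7))]
```

View pics/w5c.png

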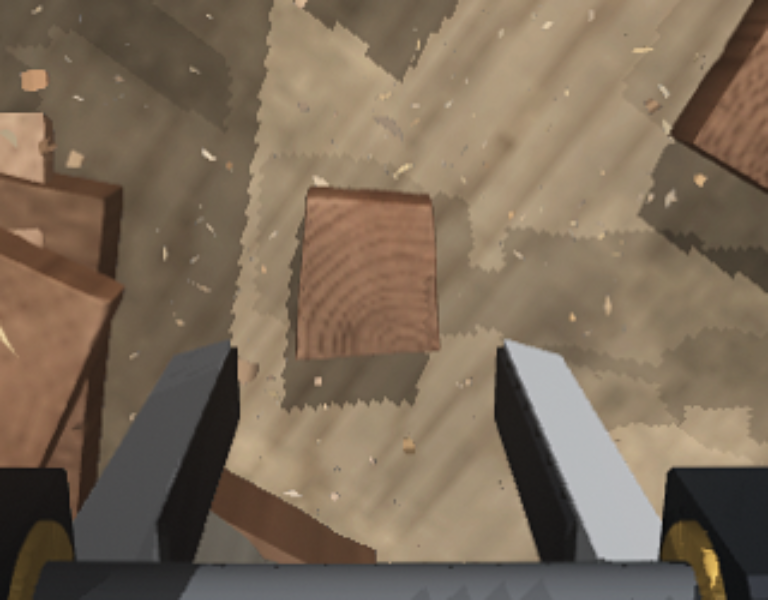

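The view confirms the block centred under the gripper. The apparent tip spacing and row suggest the fingertips really end about 25 mm above the reported TCP, and the side view hinted the same. I feel for the table with the force reading.

>>> play_rows:
  rows:
    - [7.6,[0,0,-3],[0,0,0]]
    - [7.6,[0,0,-5.5],[0,0,0]]
    - [7.6,[0,0,-6.5],[0,0,0]]
    - [7.6,[0,0,-6.8],[0,0,0]]
    - [7.6,[0,0,-6.8],[0,0,0]]

```text
time: 8.13
tool_pos: [0.5165, -0.469, 0.0041]
ee_rot: [-3.141, -0.002, 2.21]
wrist_force: [0.2, -0.4, 0.5]
width: 0.0758
```

>>> play_rows:
  rows:
    - [7.6,[0,0,-0.2],[0,0,0]]
    - [7.6,[0,0,-0.4],[0,0,0]]
    - [7.6,[0,0,-0.6],[0,0,0]]
    - [7.6,[0,0,-0.6],[0,0,0]]

```text
time: 8.47
tool_pos: [0.5173, -0.4698, -0.0001]
ee_rot: [3.141, 0.001, 2.21]
wrist_force: [0.3, 0.4, -1.0]
width: 0.0753
```

>>> play_rows:
  rows:
    - [7.6,[0,0,-0.2],[0,0,0]]
    - [7.6,[0,0,-0.4],[0,0,0]]
    - [7.6,[0,0,-0.6],[0,0,0]]
    - [7.6,[0,0,-0.6],[0,0,0]]

```text
time: 8.8
tool_pos: [0.5166, -0.4692, -0.0075]
ee_rot: [-3.142, -0.001, 2.21]
wrist_force: [-0.4, 0.5, 0.3]
width: 0.0759
```

>>> play_rows:
  rows:
    - [7.6,[0,0,-0.2],[0,0,0]]
    - [7.6,[0,0,-0.4],[0,0,0]]
    - [7.6,[0,0,-0.5],[0,0,0]]
    - [7.6,[0,0,-0.5],[0,0,0]]

```text
time: 9.13
tool_pos: [0.5167, -0.4692, -0.0124]
ee_rot: [3.142, -0.001, 2.21]
wrist_force: [-0.3, -0.3, 0.2]
width: 0.076
```

```bash
python3 - <<'E'
from h import *
st=get_obs(); t=np.array(st['tool_pos']); print(st['time'],t,st['wrist_force'])
y=st['ee_rot'][2];x=np.array([np.cos(y),np.sin(y),0]);j=np.array([np.sin(y),-np.cos(y),0])
W=cam('wrist'); save(W,'w6.png'); w=st['width']/2
for z in (0,.01,.02,.03):
  print(z,[proj(W,[t+s*w*j+x*.008+[0,0,z] for s in (1,-1)]).round().tolist()])
E
```

```text
9.1333 [ 0.51674552 -0.46921952 -0.01237819] [-0.27380509 -0.33319992  0.15119621]
0 [[[386.0, 256.0], [258.0, 256.0]]]
0.01 [[[389.0, 262.0], [255.0, 262.0]]]
0.02 [[[392.0, 267.0], [252.0, 267.0]]]
0.03 [[[395.0, 274.0], [248.0, 274.0]]]
```

View pics/w6.png

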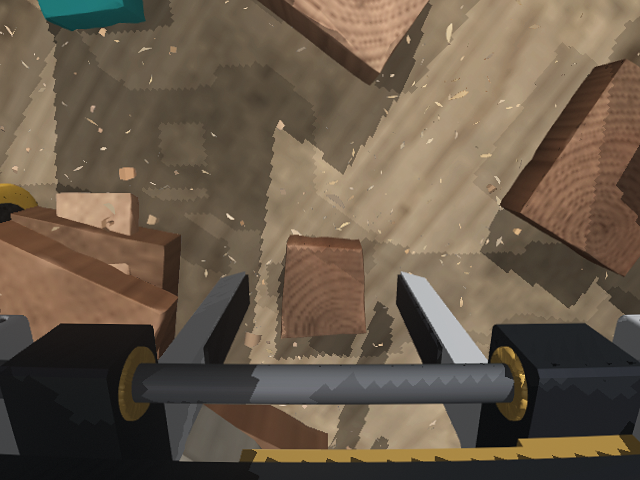

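The fingertip corners at (248,274) and (398,274) match the model only when they end 30 mm behind the reported TCP. I take that as the tool correction: true tip = reported TCP + 30 mm back along the tool. The block is centred at column 323. I go down to a true tip height of about 9 mm and close.

>>> play_rows:
  rows:
    - [7.6,[0,0,-0.3],[0,0,0]]
    - [7.6,[0,0,-0.6],[0,0,0]]
    - [7.6,[0,0,-0.85],[0,0,0]]
    - [7.6,[0,0,-0.85],[0,0,0]]
    - [2,[0,0,-0.85],[0,0,0]]
    - [2,[0,0,-0.85],[0,0,0]]
    - [2,[0,0,-0.85],[0,0,0]]
    - [2,[0,0,-0.85],[0,0,0]]

```text
time: 9.85
tool_pos: [0.517, -0.4696, -0.0201]
ee_rot: [3.141, 0.0, 2.21]
wrist_force: [-0.7, 0.4, -0.5]
width: 0.0524
```

>>> play_rows:
  rows:
    - [2,[0,0,0],[0,0,0]]
    - [2,[0,0,0],[0,0,0]]
    - [2,[0,0,0],[0,0,0]]
    - [2,[0,0,0],[0,0,0]]
    - [2,[0,0,0],[0,0,0]]

```text
time: 10.27
tool_pos: [0.5171, -0.4696, -0.0201]
ee_rot: [3.141, 0.0, 2.21]
wrist_force: [-0.1, -0.1, -0.4]
width: 0.0417
```

>>> play_rows:
  rows:
    - [2,[0,0,3],[0,0,0]]
    - [2,[0,0,7],[0,0,0]]
    - [2,[0,0,11],[0,0,0]]
    - [2,[0,0,15],[0,0,0]]
    - [2,[0,0,19],[0,0,0]]
    - [2,[0,0,23],[0,0,0]]
    - [2,[0,0,27],[0,0,0]]
    - [2,[0,0,27],[0,0,0]]

```text
time: 10.93
tool_pos: [0.5189, -0.4716, 0.2616]
ee_rot: [3.14, 0.018, 2.21]
wrist_force: [1.2, -0.4, 1.7]
width: 0.0418
```

```bash
python3 - <<'E'
from h import *
print(get_obs()['tool_pos'],get_obs()['width'])
W=dict(np.load('w1.npz')); g=cv2.imread('pics/w1.png',0)
L=cv2.createLineSegmentDetector(cv2.LSD_REFINE_ADV).detect(g)[0].reshape(-1,4)
T=cam('top')
def lines(L,C,box,z,mn):
  for l in L:
    if not all(box[0]<l[i]<box[2] and box[1]<l[i+1]<box[3] for i in (0,2)): continue
    if np.hypot(l[2]-l[0],l[3]-l[1])<mn: continue
    w=ray(C,l.reshape(2,2),z)[:,:2]; d=w[1]-w[0]; a=(np.arctan2(d[1],d[0])+np.pi/4)%(np.pi/2)-np.pi/4
    if -.4<a<0: print(l.round(1).tolist(),w.round(4).tolist(),'L%.3f yaw %.4f'%(np.hypot(*d),a))
print('wrist');lines(L,W,(220,120,480,350),.032,22)
g=cv2.imread('pics/top0.png',0);L=cv2.createLineSegmentDetector(cv2.LSD_REFINE_ADV).detect(g)[0].reshape(-1,4)
print('top');lines(L,T,(125,140,310,290),.1,22)
E
```

```text
[ 0.51886042 -0.4715963   0.26163048] 0.04177751156386271
wrist
[319.5, 226.8000030517578, 351.6000061035156, 259.6000061035156] [[0.4792, 0.1463], [0.5424, 0.1349]] L0.064 yaw -0.1783
[352.3999938964844, 259.8999938964844, 388.1000061035156, 228.10000610351562] [[0.5435, 0.1353], [0.5552, 0.1996]] L0.065 yaw -0.1796
[353.8999938964844, 277.6000061035156, 400.3999938964844, 236.60000610351562] [[0.561, 0.1158], [0.5761, 0.2003]] L0.086 yaw -0.1770
[395.8999938964844, 232.10000610351562, 349.0, 274.1000061035156] [[0.5672, 0.2015], [0.5524, 0.1159]] L0.087 yaw -0.1715
[309.29998779296875, 234.39999389648438, 342.6000061035156, 268.70001220703125] [[0.4743, 0.1297], [0.5403, 0.117]] L0.067 yaw -0.1897
[399.3999938964844, 241.89999389648438, 366.5, 272.79998779296875] [[0.5797, 0.1937], [0.5709, 0.1318]] L0.062 yaw -0.1421
[364.79998779296875, 329.70001220703125, 384.29998779296875, 308.20001220703125] [[0.623, 0.061], [0.6246, 0.1044]] L0.043 yaw -0.0367
[449.5, 258.29998779296875, 430.0, 273.8999938964844] [[0.651, 0.2165], [0.6438, 0.183]] L0.034 yaw -0.2125
[400.1000061035156, 234.8
[... 4025 characters left out ...]
17578] [[0.4851, 0.1925], [0.474, 0.1334]] L0.060 yaw -0.1859
[141.8000030517578, 183.3000030517578, 164.5, 187.10000610351562] [[0.6228, 0.2234], [0.6155, 0.1713]] L0.053 yaw -0.1392
[175.6999969482422, 276.1000061035156, 200.60000610351562, 278.70001220703125] [[0.4188, 0.1331], [0.415, 0.0786]] L0.055 yaw -0.0697
[156.8000030517578, 218.39999389648438, 150.39999389648438, 243.39999389648438] [[0.5443, 0.1833], [0.4885, 0.1937]] L0.057 yaw -0.1840
[293.8999938964844, 193.0, 288.70001220703125, 215.8000030517578] [[0.6103, -0.1172], [0.5588, -0.1073]] L0.053 yaw -0.1885
[198.0, 219.3000030517578, 190.39999389648438, 250.89999389648438] [[0.5448, 0.0917], [0.4747, 0.1042]] L0.071 yaw -0.1763
```

Press yaw ≈ -0.183 and seat ≈ (0.5252, 0.1655); bed and rail edges agree to within about 1 mm. The block is gripped (opening held at 42 mm, load felt), so I carry it over.

>>> play_rows:
  rows:
    - [2,[0,4,0],[0,0,-0.05]]
    - [2,[0,8,0],[0,0,-0.1]]
    - [2,[0,12,0],[0,0,-0.15]]
    - [2,[0,16,0],[0,0,-0.2]]
    - [2,[0,20,0],[0,0,-0.26]]
    - [2,[0,24,0],[0,0,-0.31]]
    - [2,[0,28,0],[0,0,-0.36]]
    - [2,[0,32,0],[0,0,-0.411]]

```text
time: 11.65
tool_pos: [0.5157, -0.1473, 0.2475]
ee_rot: [-3.139, -0.002, 1.796]
wrist_force: [0.4, -0.1, 0.1]
width: 0.0417
```

>>> play_rows:
  rows:
    - [2,[0.2,4,0],[0,0,-0.05]]
    - [2,[0.2,8,0],[0,0,-0.1]]
    - [2,[0.2,12,0],[0,0,-0.15]]
    - [2,[0.3,16,0],[0,0,-0.2]]
    - [2,[0.4,20,0],[0,0,-0.26]]
    - [2,[0.5,24,0],[0,0,-0.31]]
    - [2,[0.6,28,0],[0,0,-0.36]]
    - [2,[0.6,31.8,0],[0,0,-0.411]]

```text
time: 12.32
tool_pos: [0.5218, 0.1705, 0.2475]
ee_rot: [-3.139, 0.001, 1.386]
wrist_force: [0.1, -0.4, -0.2]
width: 0.0418
```

>>> play_rows:
  rows:
    - [2,[0,0,0],[0,0,0]]
    - [2,[0,0,0],[0,0,0]]
    - [2,[0,0,0],[0,0,0]]

```text
time: 12.57
tool_pos: [0.5223, 0.1681, 0.2481]
ee_rot: [-3.139, 0.002, 1.389]
wrist_force: [0.8, 0.2, -0.3]
width: 0.042
```

```bash
python3 - <<'E'
from h import *
st=get_obs(); t=np.array(st['tool_pos']); print(st['time'],t,st['ee_rot'],st['wrist_force'],st['width'])
W=cam('wrist'); save(W,'w7.png')
for r in silhouettes('wrist','small_offcut')[:2]:
    c,_=cv2.findContours(r['mask'].astype(np.uint8),0,2); c=max(c,key=cv2.contourArea)
    w=ray(W,c.reshape(-1,2),t[2]+.03+.013)[:,:2]; print(r['confidence'],r['point'],cv2.minAreaRect((w*1000).astype(np.float32)))
E
```

```text
12.5667 [0.52233786 0.16813966 0.24805214] [-3.13933717e+00  1.77249552e-03  1.38853556e+00] [ 0.75320324  0.23069593 -0.32149462] 0.0419819283413235
0.68 [290.9, 321.4] ((521.9956665039062, 171.3616485595703), (56.1121826171875, 44.090972900390625), 79.79564666748047)
0.42 [200.8, 371.4] ((543.1283569335938, 207.22036743164062), (125.55315399169922, 105.35767364501953), 86.42987823486328)
```

The held block sits level at (0.522, 0.171), about 4 mm and 5 mm short of the two rails as intended. I lower it to about 1.5 mm above the bed.

>>> play_rows:
  rows:
    - [2,[0,0,-4],[0,0,0]]
    - [2,[0,0,-8],[0,0,0]]
    - [2,[0,0,-12],[0,0,0]]
    - [2,[0,0,-16],[0,0,0]]
    - [2,[0,0,-19],[0,0,0]]
    - [2,[0,0,-21],[0,0,0]]
    - [2,[0,0,-22.5],[0,0,0]]
    - [2,[0,0,-23.4],[0,0,0]]

```text
time: 13.33
tool_pos: [0.5213, 0.1664, 0.0129]
ee_rot: [-3.138, 0.002, 1.385]
wrist_force: [-0.1, -0.3, -0.7]
width: 0.0417
```

>>> play_rows:
  rows:
    - [2,[0,0,0],[0,0,0]]
    - [2,[0,0,0],[0,0,0]]

```text
time: 13.5
tool_pos: [0.5233, 0.1676, 0.0161]
ee_rot: [3.141, 0.0, 1.386]
wrist_force: [1.5, -0.8, -0.2]
width: 0.0418
```

>>> play_rows:
  rows:
    - [2,[0,0,-0.2],[0,0,0]]
    - [2,[0,0,-0.3],[0,0,0]]
    - [2,[0,0,-0.3],[0,0,0]]
    - [2,[0,0,-0.3],[0,0,0]]

```text
time: 13.83
tool_pos: [0.5235, 0.1687, 0.0135]
ee_rot: [3.14, -0.001, 1.388]
wrist_force: [-1.0, 0.2, -1.0]
width: 0.0419
```

>>> play_rows:
  rows:
    - [2,[0,0,-0.1],[0,0,0]]
    - [2,[0,0,-0.15],[0,0,0]]
    - [2,[0,0,-0.15],[0,0,0]]

```text
time: 14.08
tool_pos: [0.5233, 0.1687, 0.0118]
ee_rot: [3.141, -0.0, 1.388]
wrist_force: [-1.0, 0.0, 1.3]
width: 0.0418
```

>>> play_rows:
  rows:
    - [2,[0.1,-0.02,0],[0,0,0]]
    - [2,[0.2,-0.04,0],[0,0,0]]
    - [2,[0.3,-0.05,0],[0,0,0]]
    - [2,[0.4,-0.07,0],[0,0,0]]
    - [2,[0.4,-0.07,0],[0,0,0]]

```text
time: 14.5
tool_pos: [0.527, 0.168, 0.0117]
ee_rot: [-3.141, -0.0, 1.388]
wrist_force: [-2.9, 1.4, 4.4]
width: 0.0418
```

>>> play_rows:
  rows:
    - [2,[0.08,-0.015,0],[0,0,0]]
    - [2,[0.16,-0.03,0],[0,0,0]]
    - [2,[0.16,-0.03,0],[0,0,0]]

```text
time: 14.75
tool_pos: [0.5277, 0.1679, 0.0117]
ee_rot: [-3.14, -0.0, 1.388]
wrist_force: [-4.9, 0.7, 6.4]
width: 0.0417
```

>>> play_rows:
  rows:
    - [2,[0.1,-0.02,0],[0,0,0]]
    - [2,[0.15,-0.03,0],[0,0,0]]
    - [2,[0.15,-0.03,0],[0,0,0]]

```text
time: 15.0
tool_pos: [0.5278, 0.1679, 0.0116]
ee_rot: [-3.137, -0.0, 1.388]
wrist_force: [-7.0, 1.0, 8.3]
width: 0.0418
```

Back rail contacted (motion stalls, force rises). Now I slide toward the right rail.

>>> play_rows:
  rows:
    - [2,[-0.02,-0.1,0],[0,0,0]]
    - [2,[-0.04,-0.2,0],[0,0,0]]
    - [2,[-0.05,-0.3,0],[0,0,0]]
    - [2,[-0.07,-0.4,0],[0,0,0]]
    - [2,[-0.07,-0.4,0],[0,0,0]]

```text
time: 15.42
tool_pos: [0.5277, 0.1669, 0.0117]
ee_rot: [-3.137, -0.006, 1.388]
wrist_force: [-5.8, 7.3, 6.9]
width: 0.0417
```

>>> play_rows:
  rows:
    - [2,[-0.02,-0.1,0],[0,0,0]]
    - [2,[-0.04,-0.2,0],[0,0,0]]
    - [2,[-0.04,-0.2,0],[0,0,0]]

```text
time: 15.67
tool_pos: [0.5273, 0.1649, 0.0117]
ee_rot: [-3.138, -0.006, 1.388]
wrist_force: [-6.1, 7.3, 5.7]
width: 0.0415
```

>>> play_rows:
  rows:
    - [2,[-0.02,-0.1,0],[0,0,0]]
    - [2,[-0.04,-0.2,0],[0,0,0]]
    - [2,[-0.06,-0.3,0],[0,0,0]]
    - [2,[-0.06,-0.3,0],[0,0,0]]

```text
time: 16.0
tool_pos: [0.5271, 0.1636, 0.012]
ee_rot: [-3.138, -0.01, 1.388]
wrist_force: [-5.4, 11.2, 5.0]
width: 0.0418
```

>>> play_rows:
  rows:
    - [2,[-0.02,-0.1,0],[0,0,0]]
    - [2,[-0.04,-0.2,0],[0,0,0]]
    - [2,[-0.04,-0.2,0],[0,0,0]]

```text
time: 16.25
tool_pos: [0.5271, 0.1633, 0.0123]
ee_rot: [-3.139, -0.013, 1.388]
wrist_force: [-4.7, 15.5, 5.0]
width: 0.0416
```

Both rails are contacted. I ease the push, release, and rise a little.

>>> play_rows:
  rows:
    - [2,[0.05,0.3,0],[0,0,0]]
    - [2,[0.05,0.3,0],[0,0,0]]
    - [6.2,[0.05,0.3,0],[0,0,0]]
    - [6.2,[0.05,0.3,0],[0,0,0]]
    - [6.2,[0.05,0.3,0],[0,0,0]]
    - [6.2,[0.05,0.3,0],[0,0,0]]
    - [6.2,[0.05,0.3,0],[0,0,0]]

```text
time: 16.83
tool_pos: [0.5286, 0.1587, 0.0109]
ee_rot: [3.141, 0.0, 1.387]
wrist_force: [-0.3, 0.8, 0.2]
width: 0.0615
```

>>> play_rows:
  rows:
    - [6.2,[0,0,2],[0,0,0]]
    - [6.2,[0,0,5],[0,0,0]]
    - [6.2,[0,0,9],[0,0,0]]
    - [6.2,[0,0,13],[0,0,0]]
    - [6.2,[0,0,16],[0,0,0]]
    - [6.2,[0,0,16],[0,0,0]]
    - [6.2,[0,0,16],[0,0,0]]

```text
time: 17.42
tool_pos: [0.5301, 0.1592, 0.1739]
ee_rot: [3.136, -0.002, 1.387]
wrist_force: [-0.6, 0.6, -0.5]
width: 0.0619
```

```bash
cat > chk.py <<'E'
from h import *
import sys
st=get_obs(); t=np.array(st['tool_pos']); print(st['time'],t,st['ee_rot'],st['wrist_force'],st['width'])
ex=np.array([.9833,-.182]);ey=np.array([.182,.9833]);s=np.array([.5252,.1655])
for cn in ['wrist','top','side']:
  W=cam(cn); save(W,sys.argv[1]+cn+'.png')
  for r in silhouettes(cn,'small_offcut')[:4]:
    c,_=cv2.findContours(r['mask'].astype(np.uint8),0,2); c=max(c,key=cv2.contourArea)
    w=ray(W,c.reshape(-1,2),.054)[:,:2]-s; b=cv2.minAreaRect((w*1000).astype(np.float32)); d=np.array(b[0])
    if np.hypot(*d)<80: print(cn,r['confidence'],'offset press',(d@ex).round(1),(d@ey).round(1),np.round(b[1],1),b[2], 'yaw',(np.radians(b[2])+.785)%1.5708-.785)
  for l in ['handle','stamp_arm']:
   for r in silhouettes(cn,l)[:2]: print(cn,l,r['confidence'],r['mask'].sum(),ray(W,[r['point'][::-1]],.13)[0,:2])
E
python3 chk.py a
```

```text
17.4167 [0.53010361 0.15917277 0.17386104] [ 3.13597989e+00 -1.84652804e-03  1.38730827e+00] [-0.64768412  0.55934221 -0.47049175] 0.0619217266078774
wrist handle 0.57 9361 [0.62430753 0.22972414]
wrist stamp_arm 0.77 9255 [0.62341228 0.22773762]
top 0.79 offset press 2.3 -4.1 [55.  45.1] 77.65885162353516 yaw -0.21539734585156778
top handle 0.81 388 [0.61727507 0.14922791]
top stamp_arm 0.81 440 [0.61598651 0.13885008]
side 0.72 offset press 3.3 -24.5 [73.1 43.9] 71.12619018554688 yaw -0.3294137968625305
side handle 0.62 115 [0.63339857 0.24440612]
side handle 0.48 7325 [ 0.53340355 -0.08440058]
side stamp_arm 0.68 148 [0.63797723 0.25274146]
```

```bash
python3 - <<'E'
import cv2,numpy as np
a=cv2.imread('pics/awrist.png'); b=cv2.imread('pics/atop.png')[150:300,110:310]
o=np.zeros((600,800,3),np.uint8); o[:300,:400]=cv2.resize(b,(400,300)); o[:300,400:]=cv2.resize(a,(400,300))
c=a[180:330,220:420]; o[300:,:400]=cv2.resize(c,(400,300),interpolation=cv2.INTER_CUBIC)
d=cv2.imread('pics/aside.png')[150:300,230:430]; o[300:,400:]=cv2.resize(d,(400,300),interpolation=cv2.INTER_CUBIC)
cv2.imwrite('pics/comp.png',o)
E
```

```text
(no output)
```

View pics/comp.png

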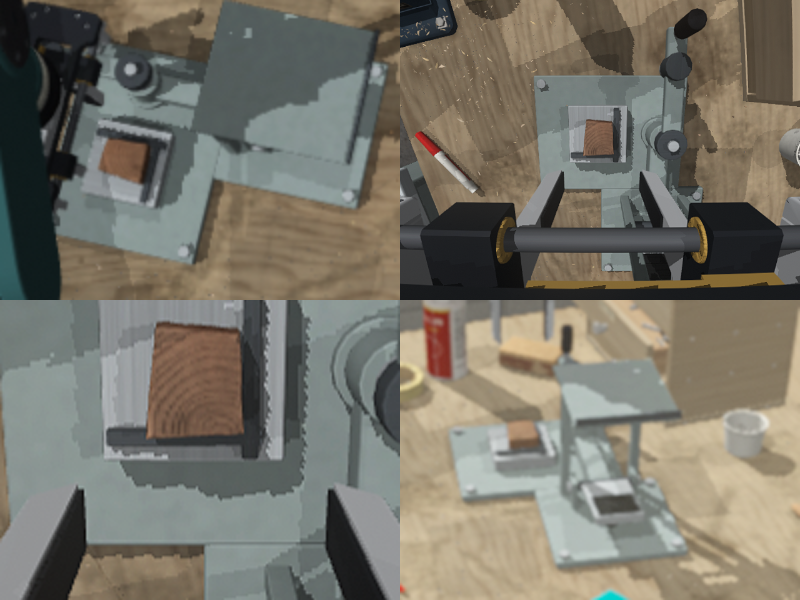

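The composite shows the offcut flat on the bed in the rail corner, the swing arm out to the left-rear and the handle at raw wrist pixel (464,35). I check the fit numerically and locate the handle and tread.

```bash
python3 - <<'E'
from h import *
W=cam('wrist'); f=press((.5252,.1655),-.183)
ob=np.array([(298.5,191),(340,195.5),(342.5,246),(294,248.5)])
P=f([(-.023,.0265,.054),(.023,.0265,.054),(.023,-.0265,.054),(-.023,-.0265,.054)])
print('pred',proj(W,P).round(1).tolist(),'obs',ob.tolist())
w=ray(W,ob,.054)[:,:2]-[.5252,.1655]; R=np.array([[.9833,.182],[-.182,.9833]])
print((w@R.T*0+np.c_[w@[.9833,-.182],w@[.182,.9833]]).round(4).tolist())
g=cv2.cvtColor(W['pixels'],cv2.COLOR_RGB2GRAY)
pv=f([(.095,0,0)])[0]; print('pivot',pv)
for n in ['handle']:
  for r in silhouettes('wrist',n)[:2]:
    m=r['mask']; yy,xx=np.nonzero(m); print(n,r['confidence'],xx.min(),xx.max(),yy.min(),yy.max())
# handle: dark pixels
x0,x1,y0,y1=425,500,0,75
dk=(g[y0:y1,x0:x1]<45).astype(np.uint8); k,lab,sts,cen=cv2.connectedComponentsWithStats(dk)
for i in range(1,k):
  if sts[i,4]>60: print('dark',sts[i],cen[i]+[x0,y0])
for th in (1.35,1.45,1.5,1.55,1.6,1.65,1.7,1.75):
  a=np.array([-np.cos(th),np.sin(th)])*.133+[.095,0]
  print(th,f([(*a,.13)])[0].round(4),proj(W,f([(*a,.152),(*a,.108)])).round().tolist())
S=cam('side')
for l in ['tread','pedal_plate']:
  for r in silhouettes('side',l)[:2]:
    m=r['mask'];ys,xs=np.nonzero(m);p=ray(S,[r['point'][::-1]],.056)[0,:2]-[.5252,.1655];print(l,r['confidence'],r['point'],xs.min(),xs.max(),ys.min(),ys.max(),'press rel seat',p@[.9833,-.182],p@[.182,.9833])
gs=cv2.cvtColor(S['pixels'],cv2.COLOR_RGB2GRAY);print('black tread px');dk=((gs<60)*255)[225:275,305:365].astype(np.uint8)
k,lab,sts,cen=cv2.connectedComponentsWithStats(dk)
for i in range(1,k):
  if sts[i,4]>30:
    p=ray(S,[cen[i]+[305,225]],.058)[0,:2]-[.5252,.1655];print(sts[i],cen[i]+[305,225],p@[.9833,-.182],p@[.182,.9833])
E
```

```text
pred [[292.0, 190.7], [344.2, 190.7], [343.4, 248.5], [293.2, 248.5]] obs [[298.5, 191.0], [340.0, 195.5], [342.5, 246.0], [294.0, 248.5]]
[[-0.0173, 0.0263], [0.0193, 0.0223], [0.0222, -0.0241], [-0.0223, -0.0265]]
pivot [0.61861371 0.14821187 0.        ]
handle 0.89 410 497 11 256
dark [  18   11   54   50 1720] [470.1627907  35.9872093]
1.35 [0.6136 0.2811 0.13  ] [[432.0, 32.0], [414.0, 50.0]]
1.45 [0.6269 0.281  0.13  ] [[455.0, 28.0], [433.0, 47.0]]
1.5 [0.6335 0.2804 0.13  ] [[467.0, 27.0], [443.0, 46.0]]
1.55 [0.6401 0.2795 0.13  ] [[478.0, 26.0], [452.0, 45.0]]
1.6 [0.6466 0.2782 0.13  ] [[490.0, 27.0], [462.0, 46.0]]
1.65 [0.6531 0.2767 0.13  ] [[501.0, 28.0], [472.0, 46.0]]
1.7 [0.6595 0.2748 0.13  ] [[512.0, 29.0], [481.0, 48.0]]
1.75 [0.6657 0.2726 0.13  ] [[523.0, 32.0], [490.0, 49.0]]
tread 0.86 [250.1, 336.7] 319 351 239 262 press rel seat 0.09695313802200736 -0.21365837318286338
tread 0.31 [342.7, 326.5] 306 348 327 361 press rel seat -0.003488985792364039 -0.5564032630705852
pedal_plate 0.75 [250.1, 336.1] 319 351 239 262 press rel seat 0.0953496271078612 -0.21339909134974894
black tread px
```

Block corners match the seat prediction within about 1 mm where it touches the rails. The handle is at about (0.643, 0.279), θ ≈ 1.57. Before going behind it I check clearance to the cabinet with the open drawer.

```bash
python3 - <<'E'
from h import *
T=cam('top');S=cam('side')
a=np.array([(161,134.6),(180,134.6),(145,108)])
for z in (0,.05,.1,.15,.2,.25): print(z,'top',ray(T,a,z)[:,:2].round(3).tolist(),'side',ray(S,[(362,182),(364,203),(316,135)],z)[:,:2].round(3).tolist())
E
```

```text
0 top [[0.773, 0.221], [0.775, 0.173], [0.843, 0.268]] side [[0.863, 0.364], [0.807, 0.23], [0.859, 0.791]]
0.05 top [[0.756, 0.205], [0.757, 0.159], [0.822, 0.25]] side [[0.819, 0.28], [0.766, 0.152], [0.816, 0.684]]
0.1 top [[0.738, 0.189], [0.739, 0.146], [0.801, 0.232]] side [[0.776, 0.195], [0.725, 0.075], [0.772, 0.577]]
0.15 top [[0.72, 0.173], [0.721, 0.132], [0.78, 0.214]] side [[0.732, 0.111], [0.685, -0.002], [0.729, 0.469]]
0.2 top [[0.702, 0.157], [0.703, 0.118], [0.759, 0.196]] side [[0.688, 0.026], [0.644, -0.079], [0.685, 0.362]]
0.25 top [[0.684, 0.141], [0.685, 0.104], [0.738, 0.178]] side [[0.644, -0.058], [0.603, -0.157], [0.642, 0.255]]
```

Clearance is at least about 35 mm. I move above a point just behind the handle, turning the jaws, with fingers shut.

>>> play_rows:
  rows:
    - [0,[2,2,0],[0,0,0.12]]
    - [0,[4,4,0],[0,0,0.24]]
    - [0,[6,6,0],[0,0,0.36]]
    - [0,[8,8,0],[0,0,0.48]]
    - [0,[10,9,0],[0,0,0.6]]
    - [0,[12,10,0],[0,0,0.72]]
    - [0,[13,11,0],[0,0,0.84]]
    - [0,[13.8,11.5,0],[0,0,0.96]]

```text
time: 19.03
tool_pos: [0.6672, 0.2754, 0.17]
ee_rot: [-3.141, -0.001, 2.354]
wrist_force: [-0.1, 0.2, 0.3]
width: 0.0121
```

>>> play_rows:
  rows:
    - [0,[0,0,0],[0,0,0.12]]
    - [0,[0,0,0],[0,0,0.24]]
    - [0,[0,0,0],[0,0,0.36]]
    - [0,[0,0,0],[0,0,0.48]]
    - [0,[0,0,0],[0,0,0.6]]
    - [0,[0,0,0],[0,0,0.612]]
    - [0,[0,0,0],[0,0,0.612]]

```text
time: 19.62
tool_pos: [0.6664, 0.2742, 0.171]
ee_rot: [3.142, -0.0, 2.957]
wrist_force: [0.0, -0.6, -0.3]
width: 0.0002
```

>>> play_rows:
  rows:
    - [0,[0,0,-3],[0,0,0]]
    - [0,[0,0,-5.5],[0,0,0]]
    - [0,[0,0,-7],[0,0,0]]
    - [0,[0,0,-7.9],[0,0,0]]
    - [0,[0,0,-7.9],[0,0,0]]

```text
time: 20.03
tool_pos: [0.6648, 0.2737, 0.0888]
ee_rot: [-3.139, -0.005, 2.958]
wrist_force: [0.2, 0.2, 0.5]
width: 0.0004
```

```bash
python3 - <<'E'
from h import *
st=get_obs(); print(st['tool_pos'],st['wrist_force'])
def pos(th,o): 
    p=np.array([-np.cos(th),np.sin(th)])*.133+o*np.array([np.sin(th),np.cos(th)])
    return np.array([.6186,.1482])+p[0]*np.array([.9833,-.182])+p[1]*np.array([.182,.9833])
ref=np.array(st['tool_pos'][:2])
for th in np.arange(1.5,-.15,-.1):
    o=.019+.005*np.cos(th); p=pos(th,o); print(round(th,2),((p-ref)*100).round(1).tolist())
E
```

```text
[0.66483484 0.27368877 0.08878977] [0.17768751 0.21600667 0.47168165]
1.5 [-1.2, 0.5]
1.4 [-2.5, 0.7]
1.3 [-3.8, 0.9]
1.2 [-5.1, 0.9]
1.1 [-6.4, 0.8]
1.0 [-7.6, 0.6]
0.9 [-8.9, 0.2]
0.8 [-10.1, -0.2]
0.7 [-11.3, -0.8]
0.6 [-12.4, -1.5]
0.5 [-13.5, -2.3]
0.4 [-14.4, -3.3]
0.3 [-15.3, -4.3]
0.2 [-16.1, -5.4]
0.1 [-16.7, -6.5]
-0.0 [-17.3, -7.8]
-0.1 [-17.7, -9.1]
```

>>> play_rows:
  rows:
    - [0,[-1.2,0.5,0],[0,0,0]]
    - [0,[-2.5,0.7,0],[0,0,0]]
    - [0,[-3.8,0.9,0],[0,0,0]]
    - [0,[-5.1,0.9,0],[0,0,0]]
    - [0,[-6.4,0.8,0],[0,0,0]]
    - [0,[-7.6,0.6,0],[0,0,0]]
    - [0,[-8.9,0.2,0],[0,0,0]]
    - [0,[-10.1,-0.2,0],[0,0,0]]

```text
time: 20.7
tool_pos: [0.5671, 0.272, 0.0948]
ee_rot: [3.14, 0.006, 2.958]
wrist_force: [1.9, 0.2, 0.4]
width: 0.0005
```

>>> play_rows:
  rows:
    - [0,[-1.2,-0.6,0],[0,0,0]]
    - [0,[-2.3,-1.3,0],[0,0,0]]
    - [0,[-3.4,-2.1,0],[0,0,0]]
    - [0,[-4.3,-3.1,0],[0,0,0]]
    - [0,[-5.2,-4.1,0],[0,0,0]]
    - [0,[-6.0,-5.2,0],[0,0,0]]
    - [0,[-6.6,-6.3,0],[0,0,0]]
    - [0,[-6.6,-6.3,0],[0,0,0]]

```text
time: 21.37
tool_pos: [0.4997, 0.208, 0.0942]
ee_rot: [3.141, 0.003, 2.958]
wrist_force: [-0.2, -0.4, -0.5]
width: 0.0005
```

```bash
python3 chk.py b
```

```text
21.3667 [0.49967805 0.2079904  0.09423809] [3.14097933e+00 2.81484816e-03 2.95787438e+00] [-0.19530484 -0.38528907 -0.49134641] 0.0005476470434301439
wrist 0.86 offset press -3.0 -20.4 [22.3 51.8] 64.87945556640625 yaw -0.4384398834648483
wrist 0.49 offset press -4.2 3.8 [32.  64.7] 63.326988220214844 yaw -0.465535550185587
wrist handle 0.74 3108 [0.49081674 0.18663756]
wrist stamp_arm 0.88 3073 [0.49387348 0.18648245]
top 0.53 offset press 3.1 -12.3 [39.5 44.5] 76.70571899414062 yaw -0.23203264844269322
top handle 0.57 580 [0.59179223 0.14931116]
top handle 0.3 13591 [0.56092545 0.03041542]
top stamp_arm 0.73 700 [0.59024521 0.14113307]
side 0.71 offset press 3.4 -24.5 [73.1 44. ] 71.12629699707031 yaw -0.3294119326497672
side handle 0.68 409 [0.49542785 0.1054743 ]
side stamp_arm 0.6 431 [0.50093208 0.10000495]
```

The arm follows. I push on to its stop.

>>> play_rows:
  rows:
    - [0,[-0.2,-0.4,0],[0,0,0]]
    - [0,[-0.4,-0.8,0],[0,0,0]]
    - [0,[-0.5,-1.1,0],[0,0,0]]
    - [0,[-0.5,-1.3,0],[0,0,0]]
    - [0,[-0.6,-1.5,0],[0,0,0]]
    - [0,[-0.6,-1.5,0],[0,0,0]]

```text
time: 22.47
tool_pos: [0.4933, 0.1937, 0.0922]
ee_rot: [-3.142, 0.0, 2.959]
wrist_force: [-0.2, -0.3, -1.1]
width: 0.0006
```

>>> play_rows:
  rows:
    - [0,[-0.05,-0.2,0],[0,0,0]]
    - [0,[-0.1,-0.4,0],[0,0,0]]
    - [0,[-0.1,-0.6,0],[0,0,0]]
    - [0,[-0.1,-0.6,0],[0,0,0]]

```text
time: 22.8
tool_pos: [0.4928, 0.1914, 0.0925]
ee_rot: [3.134, 0.0, 2.961]
wrist_force: [1.0, 8.1, -0.3]
width: 0.0008
```

>>> play_rows:
  rows:
    - [0,[-0.05,-0.3,0],[0,0,0]]
    - [0,[-0.05,-0.3,0],[0,0,0]]
    - [0,[-0.05,-0.3,0],[0,0,0]]

```text
time: 23.05
tool_pos: [0.4927, 0.1907, 0.0927]
ee_rot: [3.13, 0.001, 2.962]
wrist_force: [2.8, 13.2, -1.7]
width: 0.0001
```

The arm is firmly on its stop (13 N, no more motion). I back away, lift, and cross over the roof to the pedal's right side while turning the jaws back along the press's x.

>>> play_rows:
  rows:
    - [0,[0.2,1.5,0],[0,0,0]]
    - [0,[0.4,3,0],[0,0,0]]
    - [0,[0.4,3,4],[0,0,0]]
    - [0,[0.4,3,8],[0,0,-0.1]]
    - [0,[0.4,3,12],[0,0,-0.22]]
    - [0,[0.4,3,16],[0,0,-0.34]]
    - [0,[0.4,3,19.5],[0,0,-0.46]]
    - [0,[1,0,19.5],[0,0,-0.58]]

```text
time: 23.72
tool_pos: [0.5037, 0.1887, 0.2965]
ee_rot: [3.128, 0.007, 2.38]
wrist_force: [-0.4, -0.8, 1.0]
width: 0.0006
```

>>> play_rows:
  rows:
    - [0,[1,-4,0],[0,0,-0.12]]
    - [0,[2,-8,0],[0,0,-0.24]]
    - [0,[3,-12,0],[0,0,-0.36]]
    - [0,[4,-16,0],[0,0,-0.48]]
    - [0,[5,-20,0],[0,0,-0.6]]
    - [0,[5,-24,0],[0,0,-0.72]]
    - [0,[5,-28,0],[0,0,-0.84]]
    - [0,[5,-32,0],[0,0,-0.96]]

```text
time: 24.38
tool_pos: [0.5513, -0.1372, 0.287]
ee_rot: [-3.141, 0.001, 1.413]
wrist_force: [1.4, -0.6, 0.5]
width: 0.0004
```

>>> play_rows:
  rows:
    - [0,[0,-3,0],[0,0,0]]
    - [0,[0,-6,0],[0,0,-0.03]]
    - [0,[0,-8.5,0],[0,0,-0.03]]
    - [0,[0,-8.5,0],[0,0,-0.03]]
    - [0,[0,-8.5,0],[0,0,-0.03]]

```text
time: 24.8
tool_pos: [0.5513, -0.2211, 0.2864]
ee_rot: [-3.14, -0.0, 1.387]
wrist_force: [-0.0, -0.2, -0.5]
width: 0.0005
```

```bash
python3 - <<'E'
from h import *
st=get_obs(); print(st['time'],st['tool_pos'],st['ee_rot'],np.round(st['joint_positions'],3))
s0=np.array([.5252,.1655])
for cn in ['top','wrist','side']:
  C=cam(cn); save(C,'c'+cn+'.png')
  for l,z in [('handle',.13),('stamp_arm',.097)]:
    for r in silhouettes(cn,l)[:2]:
      p=ray(C,[r['point'][::-1]],z)[0,:2]-s0; m=r['mask']; ys,xs=np.nonzero(m)
      print(cn,l,r['confidence'],m.sum(),(xs.min(),xs.max(),ys.min(),ys.max()),'press rel seat',(p@[.9833,-.182]).round(4),(p@[.182,.9833]).round(4))
T=cam('top'); g=cv2.cvtColor(T['pixels'],cv2.COLOR_RGB2GRAY)
f=press(s0,-.183)
print('handle pred th=0',proj(T,f([(-.038,0,.152),(-.038,0,.108),(.095,0,.1)])).round(1).tolist())
u,v=proj(T,f([(-.038,0,.13)]))[0].astype(int)
dk=(g[v-20:v+20,u-20:u+20]<50).astype(np.uint8); k,lab,sts,cen=cv2.connectedComponentsWithStats(dk)
print([ (sts[i].tolist(),(cen[i]+[u-20,v-20]).round(1).tolist()) for i in range(1,k) if sts[i,4]>15])
E
```

```text
24.8 [ 0.551276   -0.22109903  0.28638644] [-3.13974533e+00 -3.08712400e-04  1.38704843e+00] [-0.477  0.197  1.023 -0.     1.923 -0.293]
top handle 0.63 1124 (np.int64(150), np.int64(186), np.int64(176), np.int64(247)) press rel seat 0.0325 -0.0056
top stamp_arm 0.58 1087 (np.int64(150), np.int64(186), np.int64(177), np.int64(248)) press rel seat 0.0338 -0.0058
top stamp_arm 0.29 872 (np.int64(376), np.int64(403), np.int64(258), np.int64(292)) press rel seat -0.0009 -0.5116
side handle 0.82 440 (np.int64(274), np.int64(309), np.int64(185), np.int64(213)) press rel seat -0.0124 -0.0682
side stamp_arm 0.92 433 (np.int64(274), np.int64(309), np.int64(185), np.int64(213)) press rel seat -0.012 -0.0105
handle pred th=0 [[152.6, 240.9], [158.8, 243.5], [174.9, 186.0]]
[([33, 0, 7, 12, 52], [171.8, 228.2]), ([15, 14, 14, 11, 103], [156.1, 240.8])]
```

The handle blob at (156,241) in the top image matches θ = 0 within a pixel. Now I tilt the tool about 43° with the fingers toward the left.

>>> play_rows:
  rows:
    - [0,[0,0,0],[0.118,-0.022,0]]
    - [0,[0,0,0],[0.236,-0.044,0]]
    - [0,[0,0,0],[0.354,-0.066,0]]
    - [0,[0,0,0],[0.472,-0.088,0]]
    - [0,[0,0,0],[0.59,-0.11,0]]
    - [0,[0,0,0],[0.708,-0.132,0]]
    - [0,[0,0,0],[0.737,-0.137,0]]
    - [0,[0,0,0],[0.737,-0.137,0]]

```text
time: 25.97
tool_pos: [0.551, -0.2219, 0.2832]
ee_rot: [-3.135, -0.754, 1.381]
wrist_force: [0.2, 0.7, -1.2]
width: 0.0005
```

```bash
python3 - <<'E'
from h import *
from scipy.spatial.transform import Rotation as Ro
st=get_obs(); R=Ro.from_euler('xyz',st['ee_rot']).as_matrix(); t=np.array(st['tool_pos'])
print(st['time'],t,'ztool',R[:,2].round(3),'ytool',R[:,1].round(3),np.round(st['joint_positions'],3),st['wrist_force'])
tip=t-.03*R[:,2]; tr=np.array([.5786,-.0793,.062]); print('tip',tip,'to tread',(tr-tip)*100,'to 20mm above along d',(tr-tip-.02*R[:,2])*100)
C=cam('wrist'); save(C,'dwrist.png'); S=cam('side'); save(S,'dside.png')
for cn,c in(('wrist',C),('side',S)):
  for r in silhouettes(cn,'tread')[:2]: print(cn,r['confidence'],r['point'],ray(c,[r['point'][::-1]],.058))
  print(cn,'tread pred',proj(c,[tr,tip]).round().tolist())
E
```

```text
25.9667 [ 0.55104577 -0.22187127  0.28319215] ztool [ 0.123  0.674 -0.729] ytool [ 0.983 -0.185 -0.005] [-0.843  0.422  0.949  0.708  2.162 -0.367] [ 0.15808683  0.73759077 -1.23562279]
tip [ 0.54735037 -0.24208034  0.30505393] to tread [  3.124963    16.2780335  -24.30539335] to 20mm above along d [  2.87860268  14.9307626  -22.84794088]
wrist 0.85 [223.1, 326.1] [[ 0.58541337 -0.05789183  0.058     ]]
wrist tread pred [[324.0, 236.0], [323.0, 289.0]]
side 0.61 [248.3, 337.7] [[ 0.5863617  -0.05790491  0.058     ]]
side 0.37 [237.2, 315.7] [[0.55015655 0.01278014 0.058     ]]
side tread pred [[338.0, 252.0], [360.0, 204.0]]
```

```bash
python3 - <<'E'
from h import *
im=cv2.imread('pics/dwrist.png'); C=cam('wrist')
hsv=im[180:270,270:380]; g=hsv.max(2)
for r in range(0,90,4): print(180+r,' '.join('%3d'%x for x in g[r,::4]))
f=press((.5252,.1655),-.183)
print(proj(C,f([(.097-.029,-.231-.018,.064),(.097+.029,-.231-.018,.064),(.097+.029,-.231+.032,.058),(.097-.029,-.231+.032,.058),(.097,-.231-.018,.066),(.097-.068,-.267,.21),(.097+.068,-.267,.21)])).round().tolist())
E
```

```text
180 129 127 127 127 129 128 127 127 126 125 127 122 122 121 121 122 122 121 122 124 125 124 124 126 112 111 110 110
184  42  43  43  44  43  44  44  44  44  44  44  44  43  44  44  42  44  43  43  42  41  40  41  39  40  39  39  39
188  37  36  39  40  40  40  40  40  41  40  40  40  40  41  41  41  41  40  41  41  40  40  39  39  39  39  39  38
192  57  56  67  54  55  73  69  56  63  68  66  86  87  85  85 113  97  98  97  52  53  84  76  62  84  83  82  84
196 118 119 128 127  69  56  55  38  83  82 108 153 182 183 183 182 153 157 153  44  63  54  72  71  71 128 125 126
200 122 113 113 113  90  58  56  59 127  84  80  96 190 183 183 182 151 155 153  87  57  54 104  72  72  72 125 125
204 113 113 113 113 113  57  56  72 156  76  80  83  95 186 182 182 151 156 154  99  51  55  70  68  72  72  71 125
208 112 114 112 110 112 113  55  58 153 156  74  84  82  79 184 181 150 154 153 108  50  61  71  70  72  72  71  69
212 113 111 111 111 109 110  55  56 150 154 151  81  82  83  77 148 149 154 154 117 122  72  71  70  72  71  72  70
216 113 119 127 112 111 112 111  53  54  41  42  44  31 
[... 980 characters left out ...]
127 124
252 127 112 113 114 113 114 113  68  64  63  64  63  64  63  63  63  64  63  63  63  72  71  71  70  98 124 127 127
256 126 110 112 113 113 113 113 116 114 114 116 115 116  65  72  72  72  72  71  71  72  71  71  71  67 124 126 128
260 126 111 114 113 115 113 114 113 113 116 113 113 117  73  73  72  71  72  72  71  71  71  72  71  69 124 125 124
264 126 113 111 113 113 113 111 113 113 114 116 113 116  73  73  72  71  73  73  72  70  72  72  71  70 125 125 126
268 134 114 112 114 113 114 113 114 115 116 114 116 117  61  73  72  72  73  71  72  72  72  74  71  70 124 125 147
[[300.0, 250.0], [345.0, 251.0], [344.0, 220.0], [301.0, 219.0], [322.0, 250.0], [249.0, 197.0], [397.0, 198.0]]
```

The rubber tread appears at columns 301–344 with the plate's free edge at row 250, matching the prediction. I go in along the tool axis to about 2 cm short of it.

>>> play_rows:
  rows:
    - [0,[0.1,0,-3.4],[0,0,0]]
    - [0,[0.2,0,-6.8],[0,0,0]]
    - [0,[0.6,2.5,-9.4],[0,0,0]]
    - [0,[1.1,5,-12.1],[0,0,0]]
    - [0,[1.5,7.5,-14.8],[0,0,0]]
    - [0,[2.0,10,-17.5],[0,0,0]]
    - [0,[2.4,12.5,-20.2],[0,0,0]]
    - [0,[2.8,14.4,-22.3],[0,0,0]]

```text
time: 26.88
tool_pos: [0.5798, -0.0727, 0.0637]
ee_rot: [3.138, -0.748, 1.395]
wrist_force: [1.1, -0.4, 0.3]
width: 0.0004
```

```bash
cat > tp.py <<'E'
from h import *
from scipy.spatial.transform import Rotation as Ro
st=get_obs(); R=Ro.from_euler('xyz',st['ee_rot']).as_matrix(); t=np.array(st['tool_pos'])
tip=t-.03*R[:,2]; tr=np.array([.5786,-.0793,.062]); print(st['time'],'tip',tip.round(4),'to tread cm',((tr-tip)*100).round(2),'z',R[:,2].round(3),'F',np.round(st['wrist_force'],1),np.round(st['joint_positions'],2))
E
python3 tp.py
```

```text
26.8833 tip [ 0.5761 -0.0928  0.0857] to tread cm [ 0.25  1.35 -2.37] z [ 0.123  0.669 -0.733] F [ 1.1 -0.4  0.3] [-0.64  0.38  1.45  0.66  1.68 -0.52]
```

>>> play_rows:
  rows:
    - [0,[0.2,1.2,-1.2],[0,0,0]]
    - [0,[0.2,1.2,-1.8],[0,0,0]]
    - [0,[0.2,1.2,-2.4],[0,0,0]]
    - [0,[0.2,1.2,-3],[0,0,0]]
    - [0,[0.2,1.2,-3.6],[0,0,0]]
    - [0,[0.2,1.2,-3.6],[0,0,0]]

```text
time: 27.38
tool_pos: [0.5826, -0.064, 0.0291]
ee_rot: [3.137, -0.751, 1.392]
wrist_force: [-0.4, 4.3, 5.4]
width: 0.0
```

```bash
python3 tp.py
```

```text
27.3833 tip [ 0.5788 -0.0841  0.0511] to tread cm [-0.02  0.48  1.09] z [ 0.126  0.671 -0.731] F [-0.4  4.3  5.4] [-0.63  0.41  1.48  0.66  1.62 -0.55]
```

>>> play_rows:
  rows:
    - [0,[0,0.1,-0.5],[0,0,0]]
    - [0,[0,0.2,-1],[0,0,0]]
    - [0,[0,0.3,-1.5],[0,0,0]]
    - [0,[0,0.3,-1.8],[0,0,0]]
    - [0,[0,0.3,-1.8],[0,0,0]]

```text
time: 27.8
tool_pos: [0.5832, -0.0631, 0.0148]
ee_rot: [3.132, -0.75, 1.395]
wrist_force: [-6.8, -2.8, 15.2]
width: 0.0006
```

```bash
python3 tp.py
```

```text
27.8 tip [ 0.5794 -0.0832  0.0367] to tread cm [-0.08  0.39  2.53] z [ 0.128  0.67  -0.732] F [-6.8 -2.8 15.2] [-0.63  0.42  1.5   0.66  1.59 -0.57]
```

>>> play_rows:
  rows:
    - [0,[0,0,-0.3],[0,0,0]]
    - [0,[0,0,-0.6],[0,0,0]]
    - [0,[0,0,-0.6],[0,0,0]]
    - [0,[0,0,-0.6],[0,0,0]]

```text
time: 28.13
tool_pos: [0.5834, -0.063, 0.014]
ee_rot: [3.128, -0.754, 1.401]
wrist_force: [-13.5, -5.4, 32.2]
width: 0.0006
```

>>> play_rows:
  rows:
    - [0,[0,0,-0.4],[0,0,0]]
    - [0,[0,0,-0.6],[0,0,0]]
    - [0,[0,0,-0.6],[0,0,0]]
    - [0,[0,0,-0.6],[0,0,0]]

```text
time: 28.47
tool_pos: [0.5835, -0.0628, 0.0135]
ee_rot: [3.124, -0.758, 1.406]
wrist_force: [-21.5, -8.3, 48.3]
width: 0.0003
```

```bash
python3 tp.py
```

```text
28.4667 tip [ 0.5797 -0.0831  0.0352] to tread cm [-0.11  0.38  2.68] z [ 0.13   0.675 -0.726] F [-21.5  -8.3  48.3] [-0.63  0.43  1.5   0.67  1.59 -0.58]
```

The pedal is at its stop (tip stalls at 35 mm, force climbing). I ease slightly and hold, then let it rise and back out.

>>> play_rows:
  rows:
    - [0,[0,0,0.5],[0,0,0]]
    - [0,[0,0,0.5],[0,0,0]]
    - [0,[0,0,0.5],[0,0,0]]
    - [0,[0,0,0.5],[0,0,0]]
    - [0,[0,0,0.5],[0,0,0]]
    - [0,[0,0,0.5],[0,0,0]]
    - [0,[0,0,0.5],[0,0,0]]
    - [0,[0,0,0.5],[0,0,0]]

```text
time: 29.13
tool_pos: [0.5834, -0.0629, 0.0139]
ee_rot: [3.127, -0.754, 1.402]
wrist_force: [-14.8, -6.5, 35.1]
width: 0.0006
```

>>> play_rows:
  rows:
    - [0,[0,0,0.6],[0,0,0]]
    - [0,[0,0,1.2],[0,0,0]]
    - [0,[0,-0.1,1.8],[0,0,0]]
    - [0,[0,-0.2,2.4],[0,0,0]]
    - [0,[-0.1,-0.4,3.0],[0,0,0]]
    - [0,[-0.1,-0.6,3.6],[0,0,0]]
    - [0,[-0.2,-1,4.3],[0,0,0]]
    - [0,[-0.3,-1.6,5],[0,0,0]]

```text
time: 29.8
tool_pos: [0.5787, -0.0783, 0.0528]
ee_rot: [3.139, -0.747, 1.39]
wrist_force: [0.7, -0.3, -0.2]
width: 0.0006
```

```bash
python3 tp.py; python3 - <<'E'
from h import *
S=cam('side'); save(S,'eside.png')
for r in silhouettes('side','tread')[:1]:
  ys,xs=np.nonzero(r['mask']); print(r['confidence'],r['point'],xs.min(),xs.max(),ys.min(),ys.max())
E
```

```text
29.8 tip [ 0.575  -0.0983  0.0748] to tread cm [ 0.36  1.9  -1.28] z [ 0.125  0.668 -0.734] F [ 0.7 -0.3 -0.2] [-0.65  0.39  1.46  0.65  1.67 -0.53]
```

Pedal released, force zero. I retreat along the tool axis.

>>> play_rows:
  rows:
    - [0,[-0.4,-2.4,2.7],[0,0,0]]
    - [0,[-0.8,-4.8,5.3],[0,0,0]]
    - [0,[-1.2,-7.2,7.9],[0,0,0]]
    - [0,[-1.7,-9.6,10.5],[0,0,0]]
    - [0,[-2.1,-12,13.1],[0,0,0]]
    - [0,[-2.5,-14.4,15.7],[0,0,0]]
    - [0,[-2.5,-14.4,19.5],[0,0,0]]
    - [0,[-2.5,-14.4,23.5],[0,0,0]]

```text
time: 30.57
tool_pos: [0.5532, -0.2228, 0.2867]
ee_rot: [-3.137, -0.751, 1.382]
wrist_force: [2.7, -0.2, -0.1]
width: 0.0005
```

>>> play_rows:
  rows:
    - [0,[0,0,0],[-0.118,0.022,0]]
    - [0,[0,0,0],[-0.236,0.044,0]]
    - [0,[0,0,0],[-0.354,0.066,0]]
    - [0,[0,0,0],[-0.472,0.088,0]]
    - [0,[0,0,0],[-0.59,0.11,0]]
    - [0,[0,0,0],[-0.708,0.132,0]]
    - [0,[0,0,0],[-0.737,0.137,0]]
    - [0,[0,0,0],[-0.737,0.137,0]]

```text
time: 31.23
tool_pos: [0.5546, -0.2184, 0.2888]
ee_rot: [3.14, 0.001, 1.394]
wrist_force: [0.4, 0.7, -0.1]
width: 0.0003
```

```bash
python3 tp.py; python3 - <<'E'
from h import *
S=cam('side'); save(S,'fside.png'); a=cv2.imread('pics/side0.png');b=cv2.imread('pics/fside.png')
for r in silhouettes('side','tread')[:1]:
  ys,xs=np.nonzero(r['mask']); print(r['confidence'],r['point'],xs.min(),xs.max(),ys.min(),ys.max())
print('pedal region mean diff',np.abs(a[236:266,315:355].astype(int)-b[236:266,315:355]).mean())
print(get_obs()['tool_pos'],get_obs()['ee_rot'])
def pos(th,o):
    p=np.array([-np.cos(th),np.sin(th)])*.133-o*np.array([np.sin(th),np.cos(th)])
    return np.array([.6186,.1482])+p[0]*np.array([.9833,-.182])+p[1]*np.array([.182,.9833])
s=pos(0,.028); print('start',s)
for th in np.arange(0.1,1.61,.1): print(round(th,2),((pos(th,.018+.006*np.sin(th))-s)*100).round(1).tolist())
E
```

```text
31.2333 tip [ 0.5546 -0.2184  0.3188] to tread cm [  2.4   13.91 -25.68] z [ 0.001 -0.002 -1.   ] F [ 0.4  0.7 -0.1] [-0.47  0.2   1.02 -0.    1.92 -0.29]
0.56 [247.4, 337.0] 320 351 239 261
pedal region mean diff 5.851388888888889
[ 0.55390888 -0.22071227  0.28741157] [-3.14060328e+00 -4.13966431e-04  1.39012771e+00]
start [0.4827251 0.1448736]
0.1 [0.3, 2.3]
0.2 [0.5, 3.5]
0.3 [0.9, 4.8]
0.4 [1.4, 6.0]
0.5 [2.0, 7.1]
0.6 [2.7, 8.2]
0.7 [3.5, 9.2]
0.8 [4.4, 10.2]
0.9 [5.3, 11.0]
1.0 [6.4, 11.8]
1.1 [7.6, 12.4]
1.2 [8.8, 13.0]
1.3 [10.1, 13.4]
1.4 [11.4, 13.7]
1.5 [12.7, 13.8]
1.6 [14.0, 13.8]
```

The pedal's silhouette is back at its rest position. I return to the right side of the handle.

>>> play_rows:
  rows:
    - [0,[-0.8,4,0],[0,0,0]]
    - [0,[-1.6,8,0],[0,0,0]]
    - [0,[-2.4,12,0],[0,0,0]]
    - [0,[-3.2,16,0],[0,0,0]]
    - [0,[-4,20,0],[0,0,0]]
    - [0,[-4.8,24,0],[0,0,0]]
    - [0,[-5.6,28,0],[0,0,0]]
    - [0,[-6.4,32,0],[0,0,0]]

```text
time: 32.0
tool_pos: [0.4897, 0.0993, 0.2872]
ee_rot: [-3.14, 0.0, 1.386]
wrist_force: [0.1, 0.2, 0.5]
width: 0.0006
```

>>> play_rows:
  rows:
    - [0,[-0.4,3,0],[0,0,0]]
    - [0,[-0.7,4.6,0],[0,0,0]]
    - [0,[-0.7,4.6,-4],[0,0,0]]
    - [0,[-0.7,4.6,-8],[0,0,0]]
    - [0,[-0.7,4.6,-12],[0,0,0]]
    - [0,[-0.7,4.6,-16],[0,0,0]]
    - [0,[-0.7,4.6,-19.5],[0,0,0]]
    - [0,[-0.7,4.6,-19.5],[0,0,0]]

```text
time: 32.67
tool_pos: [0.4763, 0.1424, 0.083]
ee_rot: [-3.123, 0.007, 1.387]
wrist_force: [-2.1, 0.9, -1.3]
width: 0.0004
```

>>> play_rows:
  rows:
    - [0,[0,0,0],[0,0,0]]
    - [0,[0,0,0],[0,0,0]]

```text
time: 32.83
tool_pos: [0.4848, 0.1446, 0.0952]
ee_rot: [3.139, -0.001, 1.388]
wrist_force: [0.0, 0.1, 1.0]
width: 0.0003
```

>>> play_rows:
  rows:
    - [0,[0.2,1.2,0],[0,0,0]]
    - [0,[0.3,2.3,0],[0,0,0]]
    - [0,[0.5,3.5,0],[0,0,0]]
    - [0,[0.9,4.8,0],[0,0,0]]
    - [0,[1.4,6,0],[0,0,0]]
    - [0,[2,7.1,0],[0,0,0]]
    - [0,[2.7,8.2,0],[0,0,0]]
    - [0,[3.5,9.2,0],[0,0,0]]

```text
time: 33.5
tool_pos: [0.5181, 0.2388, 0.093]
ee_rot: [-3.141, 0.0, 1.391]
wrist_force: [1.3, -1.8, 0.3]
width: 0.0002
```

>>> play_rows:
  rows:
    - [0,[0.9,1,0],[0,0,0]]
    - [0,[1.8,1.8,0],[0,0,0]]
    - [0,[2.9,2.6,0],[0,0,0]]
    - [0,[4.1,3.2,0],[0,0,0]]
    - [0,[5.3,3.8,0],[0,0,0]]
    - [0,[6.6,4.2,0],[0,0,0]]
    - [0,[7.9,4.5,0],[0,0,0]]
    - [0,[9.2,4.6,0],[0,0,0]]

```text
time: 34.17
tool_pos: [0.6092, 0.2856, 0.092]
ee_rot: [-3.138, -0.0, 1.392]
wrist_force: [-1.4, -1.8, 0.1]
width: 0.0002
```

>>> play_rows:
  rows:
    - [0,[0.7,0,0],[0,0,0]]
    - [0,[1.1,0,0],[0,0,0]]
    - [0,[1.1,0,0],[0,0,0]]
    - [0,[1.1,0,0],[0,0,0]]

```text
time: 34.5
tool_pos: [0.6208, 0.2836, 0.0929]
ee_rot: [-3.141, -0.0, 1.39]
wrist_force: [0.7, 0.3, 0.3]
width: 0.0005
```

```bash
python3 chk.py g
```

```text
34.5 [0.62080097 0.28361887 0.09291236] [-3.14139012e+00 -2.43018322e-05  1.39008269e+00] [0.67870395 0.31266621 0.32808868] 0.0005110061692841212
wrist handle 0.86 2587 [0.64320903 0.28214447]
wrist stamp_arm 0.64 2488 [0.64260464 0.2804959 ]
top 0.63 offset press 2.0 -3.5 [54.9 45.5] 81.09652709960938 yaw -0.1553985901790088
top handle 0.66 952 [0.62932296 0.20366319]
top handle 0.25 14651 [0.56570797 0.04592294]
top stamp_arm 0.62 918 [0.62787965 0.1984559 ]
side 0.75 offset press 3.4 -24.5 [73.1 44. ] 71.12629699707031 yaw -0.3294119326497672
side handle 0.68 137 [0.6366131  0.25178915]
```

The arm is back out and the block is unmoved. I retreat, lift clear, and take a final look.

>>> play_rows:
  rows:
    - [0,[-1.5,0,0],[0,0,0]]
    - [0,[-3,0,0],[0,0,0]]
    - [0,[-4,-1,3],[0,0,0]]
    - [0,[-6,-3,7],[0,0,0]]
    - [0,[-8,-6,11],[0,0,0]]
    - [0,[-10,-9,14],[0,0,0]]
    - [0,[-12,-10,14],[0,0,0]]
    - [0,[-12,-10,14],[0,0,0]]

```text
time: 35.77
tool_pos: [0.4998, 0.1808, 0.2404]
ee_rot: [3.132, -0.003, 1.387]
wrist_force: [1.7, 0.4, 1.0]
width: 0.0005
```

>>> play_rows:
  rows:
    - [0,[0,0,0],[0,0,0]]
    - [0,[0,0,0],[0,0,0]]

```text
time: 35.93
tool_pos: [0.501, 0.1834, 0.2329]
ee_rot: [3.141, -0.0, 1.39]
wrist_force: [-0.4, -0.1, -0.3]
width: 0.0005
```

```bash
python3 chk.py i | head -4; python3 - <<'E'
import cv2,numpy as np
from h import *
a=cv2.imread('pics/iwrist.png'); b=cv2.imread('pics/itop.png')[150:300,110:310]
C=cam('wrist'); f=press((.5252,.1655),-.183); print('block pred px',proj(C,f([(-.023,.0265,.054),(.023,.0265,.054),(.023,-.0265,.054),(-.023,-.0265,.054)])).round(1).tolist())
u,v=proj(C,f([(0,0,.054)]))[0].astype(int); print(u,v)
for th in (1.4,1.5,1.6,1.7): print(th,proj(C,f([(.095-.133*np.cos(th),.133*np.sin(th),.13)])).round().tolist())
o=np.zeros((600,800,3),np.uint8); o[:300,:400]=cv2.resize(b,(400,300)); o[:300,400:]=cv2.resize(a,(400,300))
c=a[max(v-60,0):v+60,u-80:u+80]; o[300:,:400]=cv2.resize(c,(400,300),interpolation=cv2.INTER_CUBIC)
o[300:,400:]=cv2.resize(cv2.imread('pics/iside.png')[150:400,220:420],(400,300))
cv2.imwrite('pics/fin.png',o)
E
```

```text
35.9333 [0.50104964 0.18336884 0.232868  ] [ 3.14130023e+00 -4.42809045e-04  1.38961608e+00] [-0.41250875 -0.13044808 -0.32114658] 0.0005338165521015269
wrist 0.6 offset press 1.5 1.4 [52.6 45.7] 79.60051727294922 yaw -0.18150888729641823
wrist handle 0.89 6324 [0.62042196 0.22784765]
wrist stamp_arm 0.56 6157 [0.61981606 0.22597269]
block pred px [[326.7, 200.9], [370.3, 201.0], [368.6, 249.2], [326.4, 249.2]]
348 225
1.4 [[448.0, 86.0]]
1.5 [[465.0, 84.0]]
1.6 [[481.0, 84.0]]
1.7 [[497.0, 86.0]]
```

View pics/fin.png

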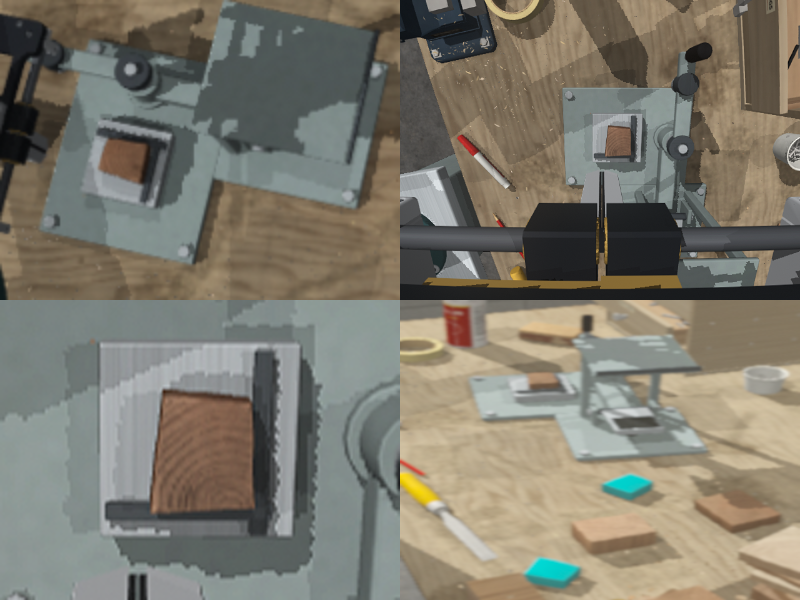

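The final view shows the offcut open and square in the rail corner. Its yaw is -0.182 against the press's -0.183. The handle at about (480,83) means θ ≈ 1.6, and the pedal is up. The gripper touches nothing, so I hand it in.

```bash
python3 -c "
from bench import *
print(close_job(), get_obs()['time'])"
```

```text
the job is handed in; nothing more can be done
the job is handed in; nothing more can be done
```

The small offcut is stamped and lies open on the bed, and the job was handed in at about 36 s of the 72 s allowed.

**What I did:**
- **Placing:** I laid the offcut flat on the bed and slid it against both rails until the force showed contact.
- **Swing arm over the bed:** I pushed it to its stop, where it held at 13 N. The handle matched angle 0 in the top view.
- **Pedal:** I pressed it to its stop, with the fingertip stalled at about 35 mm and up to 48 N upward. I held it there for more than half a second and let it spring back.
- **Swing arm back out:** I pushed it left to about 1.6 rad.

**Last checks:**
- The offcut's yaw read -0.182 against the press's -0.183. Its centre was within about 2 mm of the seat, which is about as well as the cameras can tell.
- The pedal's outline was back at its rest position before I swung the arm out.
- I never touched the other two offcuts, and they look in place in the last side view; I did not measure them again at the end.
- The gripper was clear of everything at hand-in.

**What disagreed or failed:**
- The first grasp closed above the block. The real fingertips end about 30 mm short of the reported TCP, and I allowed for that from then on.
- With the offcut gripped, the opening read 42 mm rather than 46 mm.
- The side-camera outline of the offcut gave an offset of about 24 mm. I set it aside because that view includes the block's side faces.
- I did not see the mark on the wood directly. That it was stamped rests on the pedal reaching its stop with the arm over the block.

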